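Seat the slicer's cutting insert and screw its wing nut down

ROBOT

A 6-joint arm with a two-finger parallel gripper is mounted at the origin on a cart in front of the work surface, level with it; the furniture and walls round the work are solid. World frame = base frame: x ahead of the robot, y to its left, z up, the work surface at z = 0. Lengths are in m, angles in rad, forces in N, time in s.
With the tool pointing down it reaches from about 0.275 to 0.85 m from the base axis. Payload 5.2 kg.
Tool frame: the origin (TCP) lies midway between the tips of the shut fingers; the grasp point (between the pads) lies 19 mm behind it; x points along the fingers, y is the direction in which the jaws open and shut, and the axes are right-handed (so a half turn about x gives the same grasp; the last joint's range is limited). The gripper opens to 85 mm and grips with 20 to 120 N. Pads are 22 mm wide; open, the fingers measure 114 mm over their backs; the gripper's body (76 mm by 85 mm) begins 54 mm behind the grasp point. The pads swing forward as they close: fully open they stand 13 mm farther back than shut.
Start: joints at [1.094, 0.259, 1.535, -0, 1.348, -0.203], TCP at [0.149, 0.53, 0.231] pointing down, gripper open.
Joint ranges: [-3.14, 3.14], [-0.91, 2.08], [0.19, 2.58], [-1.22, 4.36], [0.22, 2.71], [-3.12, 3.12]. Speed limits (rad/s): [2.57, 2.57, 3.14, 3.14, 3.14, 3.14].

INTERFACE

Orientations are given as a 3x3 rotation matrix whose columns are the frame's x, y, z axes.
In Python, from plant import env, vision, spotter gives the robot as it stands. The module is installed in compiled form; this text tells all that it offers.
- The arm moves only by the tool play_rows, never from a script. Its argument "rows" is a list of rows, each an object with "gripper": the finger opening in mm, from 0 to 85.4; "linear": the shift along the tool's x, y, z in mm, a list of three; "yaw": the turn about the tool's x in degrees. In form: [{"gripper": gripper, "linear": [tx, ty, tz], "yaw": yaw}, ...]. A call has 1 to 5 rows; each row is the pose to reach, as a shift and turn from the pose commanded when the call began, along the tool's axes at that moment; what a row does not reach only later rows make up. A row lasts 1/10 s, in which the tool goes at most 50 mm and 8.59 degrees, less where a joint would pass 70% of its speed; a pose out of reach is approached as far as the arm can. A call with a gripper value outside its range is refused whole. The fingers move at their own pace and stop on an object; "newtons" is the grip in N (left out, the last holds). Time passes only in rows, so rows that repeat a pose let the fingers close. It gives the time, the measured TCP pose, the force and the opening at its end, in the units of the state.
- env.get_state(): the state, without advancing time (a new reading comes with each control period).
- vision.get_image(name): name is "scene" or "top"; returns a dict with "image" (384x512x3 uint8, red, green, blue), "mtx" (3x3 intrinsics, pixels), "extrinsics" (4x4, takes a point from world to camera coordinates). Camera axes: x right, y down, z forward; pixel columns grow to the right and rows downward; lengths in m; the calibration is good to about 2 mm. A picture is of the moment at which its call begins. There is no depth.
- env.job_done(): hands the job in, once; it reports no verdict.
Trained networks look in a picture, given as the dict that the camera call returned (one of the last four; its "shot" number tells which), for a name from the list of things; names that differ only in an ending like _2 or _b are one class to them, and where a whole thing is asked for, a point or a joint stands for the part that bears it (a point fixed in the world has none). Each returns a list of dicts, best first, with "score" (0 to 1); they miss things now and then, are a little off and sometimes report something else, mostly with a low value. They report only what shows in the picture. A call takes as long as a camera call. They do not tell look-alikes from the thing itself.
- spotter.boxes_of(picture, name): "bbox" ([left, top, width, height] in pixels, round what is visible of it).
- spotter.silhouettes(picture, name): "pixels" (384x512 bool, what is visible of it) and "bbox" ([left, top, width, height] in pixels, round what is visible of it).
- spotter.tip_of(picture, name): "at" ([column, row] in pixels: a listed point, or the origin of a listed thing).
The state is a dict: "clock": time; "q": joint angles; "joint_vel": joint speeds; "tau": joint torques, N m; "tcp_pos": TCP position; "tool_rot": TCP orientation; "force": force on the tool from outside, world axes, zero at the start; "wrist_torque": the same for the moment, N m; "finger_gap": finger opening in m.
Only numpy, scipy, OpenCV 4.12 (cv2) and the standard library are available. Lean on these libraries where they do the work, as an engineer would, in place of code of your own. Each camera call takes 0.05 s, during which the arm holds its last target.

TASK

Push the slicer's loose cutting insert along its channel until it is fully home against the end block, then tighten the clamp's wing nut by stroking its wings round clockwise (seen from above) with a fingertip until it stops. Only push, lightly: do not pinch, lift or carry anything, and leave the things standing around where they are.

Things in the scene. Friction and masses are not known exactly. Their poses are not given: they have to be found in the camera images.
- slicer: Flat kitchen slicer base, fixed to the worktop: pale wooden board 275 x 112 mm, 14 mm thick. Origin on the worktop, under the channel. z is up; x runs along the board from the channel's open end (x = -140 mm) to the back stop. Channel floor = board top, z = 14 mm, between two aluminium rails (x -140 to +45, inner faces y = +-39.5, outer +-47.5, tops z = 26 mm). Nut axis at x = +85, y = 0.
- channel_end (a point): Middle of the wooden end block's face that closes the channel, at channel floor height (slicer x = +45 mm, y = 0, z = 14 mm). The block is 100 mm wide, its top at z = 25 mm, and runs back to x = +121 mm under the clamp plate and nut.
- back_stop (a point): Middle of the top edge of the upright wooden back stop behind the nut: slicer x = +121 to +129 mm, y = +-40 mm, top 60 mm above the worktop. Its near face stands 36 mm from the nut's axis.
- clamp_edge (a point): Middle of the clamp plate's front edge, on its underside, slicer x = +33 mm. The plate (aluminium, 77 x 66 x 4 mm, x +33 to +110) hangs under the nut and goes down with it; its underside is 25.5 mm above the worktop when the nut is tight, 0.8 mm higher per rad loosened. The insert goes under it.
- insert: Loose steel cutting insert in the channel, 90 mm long (its x) x 74 wide x 10 thick, 0.15 to 0.28 kg. Origin: centre of its underside. A grey lip stands on its trailing edge (its x -45 to -37 mm, 56 wide, 20 mm high from the underside): push on the lip's outer face. Its x lies along the slicer's x; it starts 35 to 65 mm short of home. Home: leading edge on the end block, origin at slicer x = 0.
- wing_nut (a joint): Turn of the wing nut, rad. 0 = tight (hard stop), growing as it is loosened (counter-clockwise from above); starts at 5.2 to 8.2. Clockwise tightens. It stays where it is left; turning takes about 0.03 N m. At 0 the wings lie along the slicer's x with nut_wing towards +x; at q that wing is q counter-clockwise from there. The nut sinks 0.8 mm per rad.
- nut_top (a point): On the nut's axis, level with the tops of its wings (61.5 mm above the worktop when tight). Steel nut: hub 19 mm diameter, 12 mm lower than this point; two opposite upright wings 6 mm thick, reaching 33 mm from the axis, round lobes (24 mm diameter, 21 mm from the axis) spanning 0 to 24 mm below. Clamp plate 32 mm below. The 8 mm stud on the axis ends 70 mm above the worktop.
- nut_wing (a point): Middle of the outer tip of one of the nut's two wings, 33 mm from the axis and 12 mm below nut_top.
- garlic_1: Bystander: garlic bulb, 60 mm, standing beside the slicer; origin at the centre of its underside. Leave it alone.
- lemon_1: Bystander: lemon, 70 x 58 x 56 mm, standing beside the slicer on the other side; origin at the centre of its underside. Leave it alone.
- spice_jar_1: Bystander: spice jar with a yellow lid, 45 mm across, 100 mm high, standing beside the nut end; origin at the centre of its underside. Leave it alone.
- pepper_mill: Bystander: turned wooden pepper mill, 55 mm across, 138 mm high, standing behind and to the right of the slicer; origin at the centre of its underside. Leave it alone.
- jar_lid: Bystander: flat metal jar lid lying on the worktop, 104 mm across, 12 mm high, standing beyond the back stop; origin at the centre of its underside. Leave it alone.
- tomato_2: Bystander: small tomato, 56 mm, standing beside the slicer; origin at the centre of its underside. Leave it alone.
Things that resemble listed ones, but are neither listed nor needed, are in the scene too. Of the things that look like the insert, the smaller one is meant.

How it is judged:
By the outcome, as a careful person would: the job done as asked, in the order asked, and still so for the second after the job is handed in, with the robot touching nothing.
It also fails if it takes over 72 s, if anything falls off the work surface, if the arm or the gripper's body presses on something with over 40 N, if the wrist force passes 120 N, or if a joint passes its speed limit or range.

## Working session

There is one attempt and no reset: what is moved stays moved. The work goes in short steps, Python scripts to look and compute and a tool call to move; the robot and the scene stay as the last step left them, time stands still between calls to the robot, and variables do not carry over. Pictures are saved under pics/ and viewed, and the job is handed in when it is done.

Besides the shell and the picture viewer there is one more tool, called after "Emit:" in YAML: its name, and indented under it one key for each argument. play_rows: Moves the arm, as the interface text tells. Its arguments: {"type":"object","properties":{"rows":{"type":"array"},"newtons":{"type":"number"}},"required":["rows"]}

```bash
mkdir -p pics; ls
python3 - <<'E'
from plant import env, vision, spotter
import cv2
s=env.get_state(); print(s)
for n in("scene","top"):
    p=vision.get_image(n); print(n,p["mtx"].tolist(),p["extrinsics"].tolist(),p["shot"])
    cv2.imwrite(f"pics/{n}0.png",cv2.resize(p["image"][:,:,::-1],(800,600),interpolation=cv2.INTER_CUBIC))
    for k in["slicer","insert","wing_nut","nut_top","nut_wing","channel_end","back_stop","clamp_edge","garlic_1","lemon_1","spice_jar_1","pepper_mill","jar_lid","tomato_2"]:
        print(k,[( [round(float(v)) for v in d["at"]],round(float(d["score"]),2)) for d in spotter.tip_of(p,k)])
E
```

```text
pics
{'clock': 0.0, 'q': array([ 1.09417004e+00,  2.59339578e-01,  1.53609130e+00,  3.03383689e-05,
        1.34798510e+00, -2.02825036e-01]), 'joint_vel': array([0.00115487, 0.00011421, 0.00369869, 0.00154198, 0.0023319 ,
       0.0003085 ]), 'tau': array([-5.39260000e-04, -4.46035337e+01, -2.90567672e+01, -2.65014496e-04,
        1.19402044e-02,  1.88413679e-05]), 'tcp_pos': array([0.14845117, 0.52904284, 0.23047323]), 'tool_rot': array([[-8.62805174e-04,  2.70398750e-01,  9.62748031e-01],
       [-1.60654049e-03,  9.62746772e-01, -2.70399836e-01],
       [-9.99998337e-01, -1.77999607e-03, -3.96256356e-04]]), 'force': array([ 0.51668098,  0.0628389 , -0.42772376]), 'wrist_torque': array([-0.03104768,  0.03649059,  0.01330359]), 'finger_gap': 0.08552288700021225}
scene [[478.4193619218384, 0.0, 255.31989781992826], [0.0, 478.4193619218384, 187.26537457038876], [0.0, 0.0, 1.0]] [[0.8959226796184622, -0.4441635145447867, -0.006428412906540045, -0.4505023345861142], [-0.30354426890257125, -0.6015854690087494, -0.7388882190791287, 0.2611357216514006], [0.32431994844856127, 0.6639380210718059, -0.673797354709542, 0.9853819034186468], [0.0, 0.0, 0.0, 1.0]] 1
slicer [([236, 201], 0.83), ([229, 186], 0.28)]
insert [([257, 292], 0.76), ([238, 215], 0.75)]Traceback (most recent call last):
  File "<stdin>", line 8, in <module>
ValueError: it knows: back_stop, channel_end, clamp_edge, garlic, insert, jar_lid, lemon, nut_top, nut_wing, pepper_mill, slicer, spice_jar, tomato
```

Run:
```python
from plant import env, vision, spotter
import cv2,pickle
for n in("scene","top"):
    p=vision.get_image(n); print(n,p["mtx"].tolist(),p["extrinsics"].tolist(),p["shot"])
    cv2.imwrite(f"pics/{n}0.png",cv2.resize(p["image"][:,:,::-1],(800,600),interpolation=cv2.INTER_CUBIC))
    pickle.dump(p,open(f"{n}0.pkl","wb"))
    for k in["slicer","insert","nut_top","nut_wing","channel_end","back_stop","clamp_edge","garlic_1","lemon_1","spice_jar_1","pepper_mill","jar_lid","tomato_2"]:
        try: print(k,[( [round(float(v),1) for v in d["at"]],round(float(d["score"]),2)) for d in spotter.tip_of(p,k)])
        except Exception as e: print(k,e)
```

```text
scene [[478.4193619218384, 0.0, 255.31989781992826], [0.0, 478.4193619218384, 187.26537457038876], [0.0, 0.0, 1.0]] [[0.8959226796184622, -0.4441635145447867, -0.006428412906540045, -0.4505023345861142], [-0.30354426890257125, -0.6015854690087494, -0.7388882190791287, 0.2611357216514006], [0.32431994844856127, 0.6639380210718059, -0.673797354709542, 0.9853819034186468], [0.0, 0.0, 0.0, 1.0]] 2
slicer [([236.2, 203.0], 0.85)]
insert [([237.6, 215.0], 0.8), ([255.5, 291.8], 0.79)]
nut_top [([229.4, 160.3], 0.38)]
nut_wing [([179.6, 208.5], 0.45), ([225.4, 156.7], 0.39)]
channel_end [([229.3, 186.0], 0.91), ([210.9, 153.0], 0.65)]
back_stop [([223.3, 154.9], 0.68)]
clamp_edge [([230.5, 185.4], 0.92)]
garlic_1 [([180.9, 209.9], 0.84)]
lemon_1 [([289.6, 201.7], 0.98)]
spice_jar_1 [([240.9, 212.5], 0.69), ([273.7, 159.6], 0.58)]
pepper_mill [([378.5, 258.8], 0.95)]
jar_lid [([209.2, 149.7], 0.59)]
tomato_2 [([170.9, 184.7], 0.56)]
top [[357.23024455113807, 0.0, 253.7126750751417], [0.0, 357.23024455113807, 188.42910182669266], [0.0, 0.0, 1.0]] [[-0.02300287495673217, -0.9996848063469436, -0.010057619141676284, 0.10336796530224565], [-0.987660890993666, 0.02428274468441649, -0.15471364746585556, 0.563967328771631], [0.15490910930388355, 0.006374658395985954, -0.9879081594890348, 0.8465782994077413], [0.0, 0.0, 0.0, 1.0]] 3
slicer [([240.3, 215.7], 0.86)]
insert [([264.6, 220.0], 0.76)]
nut_top [([207.6, 203.3], 0.68)]
nut_wing [([244.9, 210.9], 0.71), ([194.2, 201.3], 0.52), ([155.9, 209.1], 0.21)]
channel_end [([220.2, 211.3], 0.65)]
back_stop [([193.0, 199.8], 0.71)]
clamp_edge [([228.6, 212.8], 0.97)]
garlic_1 [([236.0, 268.9], 0.84)]
lemon_1 [([267.7, 164.8], 0.87), ([208.6, 205.3], 0.41)]
spice_jar_1 [([264.5, 217.8], 0.42)]
pepper_mill [([222.7, 211.9], 0.71), ([362.3, 140.0], 0.61)]
jar_lid [([157.1, 206.5], 0.63), ([206.0, 205.1], 0.2)]
tomato_2 [([194.6, 265.5], 0.83)]
```

View pics/scene0.png

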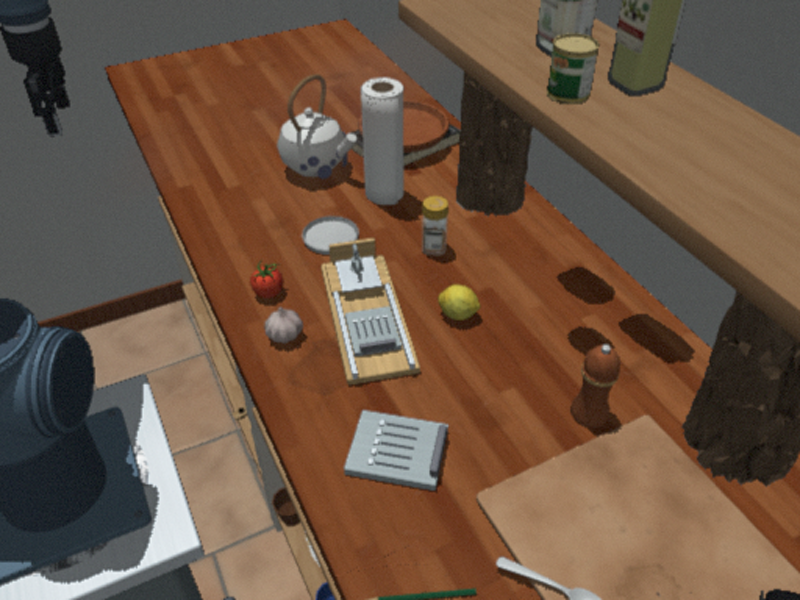

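View pics/top0.png

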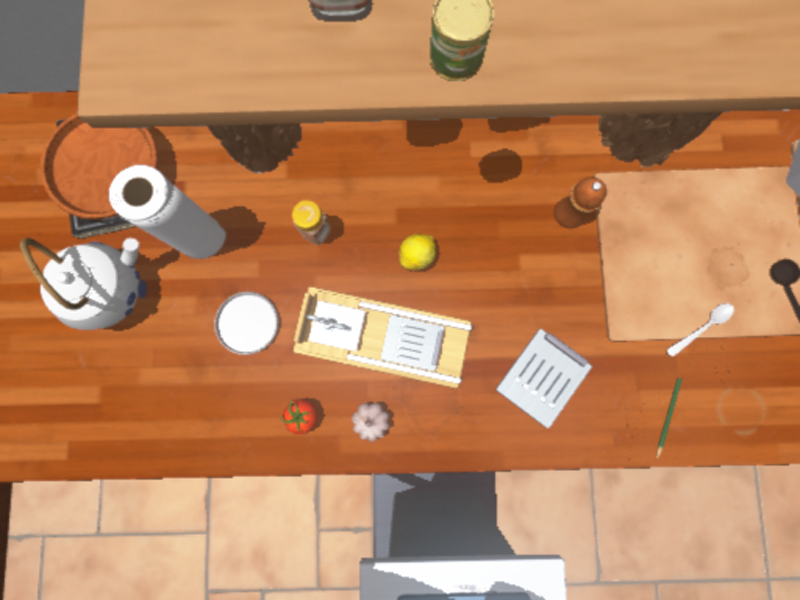

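Run:
```python
import cv2,pickle
t=pickle.load(open("top0.pkl","rb"))["image"][:,:,::-1]
s=pickle.load(open("scene0.pkl","rb"))["image"][:,:,::-1]
cv2.imwrite("pics/tc.png",cv2.resize(t[175:255,180:310],None,fx=6,fy=6,interpolation=cv2.INTER_CUBIC))
cv2.imwrite("pics/sc.png",cv2.resize(s[145:250,200:275],None,fx=5.7,fy=5.7,interpolation=cv2.INTER_CUBIC))
```

```text
(no output)
```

View pics/tc.png

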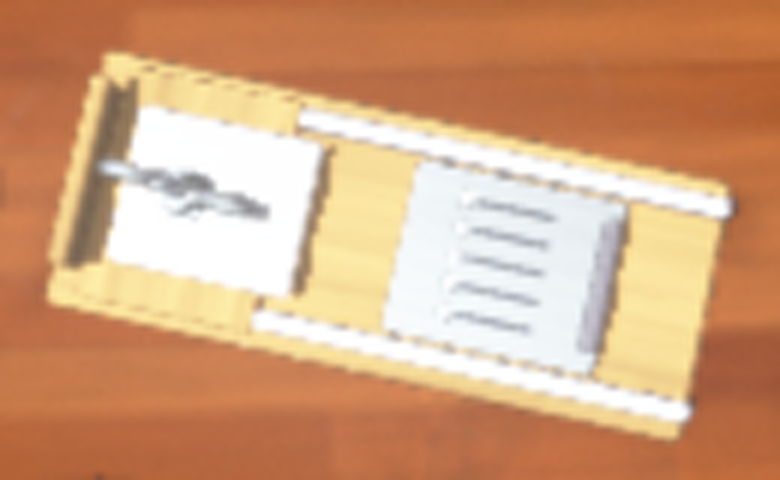

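View pics/sc.png

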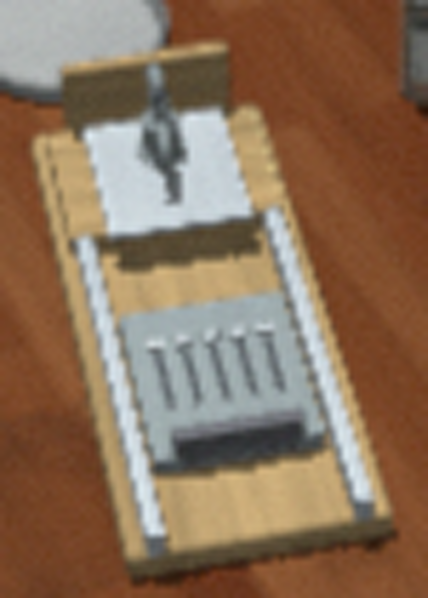

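```bash
cat > h.py <<'E'
import numpy as np,cv2,pickle
def proj(p,P):
    P=np.atleast_2d(P).astype(float);c=P@p["extrinsics"][:3,:3].T+p["extrinsics"][:3,3]
    u=c@p["mtx"].T;return u[:,:2]/u[:,2:]
def ray(p,px,z):
    K=np.linalg.inv(p["mtx"]);R=p["extrinsics"][:3,:3];t=p["extrinsics"][:3,3]
    d=R.T@(K@[px[0],px[1],1]);o=-R.T@t
    return o+d*(z-o[2])/d[2]
def s2w(pose,P):
    x,y,th=pose;P=np.atleast_2d(P).astype(float)/1000
    c,s=np.cos(th),np.sin(th)
    return np.c_[x+c*P[:,0]-s*P[:,1],y+s*P[:,0]+c*P[:,1],P[:,2]]
E
cat > fit.py <<'E'
from h import *
from scipy.optimize import least_squares
T=pickle.load(open("top0.pkl","rb"));S=pickle.load(open("scene0.pkl","rb"))
tp={(-140,-47.5,26):(735,191),(-140,-39.5,26):(731,214),(-140,39.5,26):(692,403),(-140,47.5,26):(689,420),(45,-47.5,26):(302,108),(45,-39.5,26):(300,129),(45,39.5,26):(258,310),(45,47.5,26):(253,329),
 (135,-56,14):(107,56),(135,56,14):(49,300),(-140,56,14):(680,434),(-140,-56,14):(728,186)}
sp={(-140,-47.5,26):(372,503),(-140,-39.5,26):(354,507),(-140,39.5,26):(162,539),(-140,47.5,26):(144,543),(45,-47.5,26):(281,207),(45,-39.5,26):(265,210),(45,39.5,26):(91,237),(45,47.5,26):(75,240),
 (-140,-56,14):(393,518),(-140,56,14):(130,562),(-140,-56,0):(393,537),(-140,56,0):(133,580)}
def prep(d,s,o): return np.array(list(d)),(np.array(list(d.values()))+.5)/s-.5+np.array(o)
A,a=prep(tp,6,(180,175));B,b=prep(sp,5.7,(200,145))
def go(use):
    def f(v):
        r=[]
        if 't' in use: r.append((proj(T,s2w(v[:3],A))-a).ravel())
        if 's' in use: r.append((proj(S,s2w(v[:3],B))-b).ravel())
        return np.concatenate(r)
    r=least_squares(f,[.5,.05,1.5],loss='soft_l1');print(use,r.x,np.degrees(r.x[2]));return r.x,f(r.x)
for u in('t','s','ts'):
    v,r=go(u);print(np.round(r.reshape(-1,2),1).tolist())
np.save("pose.npy",v)
E
python3 fit.py
```

```text
t [0.50356566 0.11745934 1.34162991] 76.86973140347854
[[-0.5, 0.9], [-0.4, 0.1], [0.3, -0.3], [0.1, 0.0], [0.1, -0.0], [-0.2, -0.5], [0.0, -0.1], [0.1, -0.1], [-0.2, -0.9], [-0.6, 0.9], [0.5, 1.1], [0.8, -1.0]]
s [0.50050383 0.11549284 1.32849694] 76.11726761131459
[[0.4, -0.3], [0.2, -0.4], [0.4, -0.4], [0.1, -0.5], [-0.1, 0.2], [-0.3, 0.1], [0.3, -0.1], [-0.0, -0.2], [0.2, -0.1], [-0.8, 0.3], [0.1, 0.6], [-1.0, 1.1]]
ts [0.50198583 0.11693626 1.33221274] 76.33016721542343
[[-0.1, 2.0], [-0.1, 1.3], [0.2, 0.8], [0.1, 1.2], [0.5, 0.4], [0.2, -0.0], [0.1, 0.4], [0.2, 0.3], [0.3, -0.7], [-0.5, 1.0], [0.4, 2.2], [1.1, 0.1], [0.9, -1.0], [0.7, -1.1], [1.0, -1.0], [0.7, -1.1], [0.1, -0.4], [-0.1, -0.4], [0.5, -0.6], [0.3, -0.6], [0.7, -0.8], [-0.2, -0.4], [0.6, -0.2], [-0.4, 0.5]]
```

Run:
```python
from h import *
T=pickle.load(open("top0.pkl","rb"));S=pickle.load(open("scene0.pkl","rb"))
v=np.array([.502,.1165,np.radians(76.5)])
def w2s(P): 
    c,s=np.cos(v[2]),np.sin(v[2]);d=(P[:2]-v[:2])*1000
    return np.round([c*d[0]+s*d[1],-s*d[0]+c*d[1],P[2]*1000],1)
q=lambda px,s,o:(np.array(px)+.5)/s-.5+np.array(o)
for px,z in[((415,162),.024),((386,333),.024),((627,205),.024),((596,373),.024)]:
    print("T",px,w2s(ray(T,q(px,6,(180,175)),z)))
for px,z in[((122,320),.024),((280,294),.024),((325,440),.014),((163,472),.014)]:
    print("S",px,w2s(ray(S,q(px,5.7,(200,145)),z)))
print("nut tips T",[w2s(ray(T,q(p,6,(180,175)),.0545)) for p in((103,167),(268,212))])
print("nut tips S",[w2s(ray(S,q(p,5.7,(200,145)),.0545)) for p in((153,72),(175,200))])
print(s2w(v,[[-140,0,30],[-115,0,30],[85,0,66]]))
for k,c,z in(("spice",(240.9,212.5),0),):pass
for n,p in (("tomato",(194.6,265.5)),("garlic",(236,268.9)),("lemon",(267.7,164.8))): print(n,ray(T,p,0), w2s(ray(T,p,0)))
print("jar",ray(S,(273.7,159.6),0),w2s(ray(S,(273.7,159.6),0)))
print(ray(S,(278,161),0))
```

```text
T (415, 162) [ -4.8 -36.1  24. ]
T (386, 333) [-8.3 36.7 24. ]
T (627, 205) [-96. -37.  24.]
T (596, 373) [-97.3  34.4  24. ]
S (122, 320) [-10.8  36.5  24. ]
S (280, 294) [-10.5 -34.5  24. ]
S (325, 440) [-92.4 -36.   14. ]
S (163, 472) [-94.8  34.2  14. ]
nut tips T [array([118.1,  -3.9,  54.5]), array([47.9, -0.1, 54.5])]
nut tips S [array([119.1,  -2.4,  54.5]), array([27.8,  4.3, 54.5])]
[[ 0.46931765 -0.01963179  0.03      ]
 [ 0.47515378  0.00467746  0.03      ]
 [ 0.52184286  0.19915144  0.066     ]]
tomato [0.37894037 0.24478776 0.        ] [ 96.  149.6   0. ]
garlic [0.36815384 0.13979157 0.        ] [ -8.6 135.6   0. ]
lemon [0.63559828 0.05174787 0.        ] [ -31.8 -145.     0. ]
jar [ 6.72325343e-01  2.24870898e-01 -1.11022302e-16] [ 145.1 -140.3   -0. ]
[6.80198979e-01 2.13885374e-01 1.11022302e-16]
```

```bash
cat > go.py <<'E'
# usage: go.py sx sy z(mm) tool-y-angle-relative-to-slicer-x(deg)
import sys;from h import *
from plant import env
v=np.load("P.npy")
s=env.get_state();R=s["tool_rot"];p=s["tcp_pos"]
c,sn=np.cos(v[2]),np.sin(v[2]);d=(p[:2]-v[:2])*1000
print("clk %.2f now slicer x %.1f y %.1f z %.1f yaw %.1f F %s gap %.1f q %s"%(s["clock"],c*d[0]+sn*d[1],-sn*d[0]+c*d[1],p[2]*1000,np.degrees(np.arctan2(R[1,1],R[0,1])-v[2]),np.round(s["force"],1),s["finger_gap"]*1000,np.round(s["q"],2)))
for a in sys.argv[1:]:
    f=[float(x) for x in a.split(",")]
    W=s2w(v,[f[:3]])[0];L=R.T@(W-p)*1000
    cur=np.degrees(np.arctan2(R[1,1],R[0,1])-v[2])
    print(a,"linear",np.round(L,1),"yaw",round(cur-f[3],1) if len(f)>3 else None)
E
python3 - <<'E'
import numpy as np;np.save("P.npy",[.502,.1165,np.radians(76.5)])
E
python3 go.py -125,0,120,0 -125,0,25,0
```

```text
clk 1.55 now slicer x 319.1 y 440.0 z 231.3 yaw -2.2 F [-0.2 -0.4 -0.3] gap 85.2 q [ 1.09  0.26  1.53  0.    1.35 -0.2 ]
-125,0,120,0 linear [ 111.3 -427.   456.6] yaw -2.2
-125,0,25,0 linear [ 206.3 -427.   456.6] yaw -2.2
```

Emit:
play_rows:
  rows:
    - {"gripper":0,"linear":[20,-150,160],"yaw":-2.2}
    - {"gripper":0,"linear":[50,-427,457],"yaw":-2.2}
    - {"gripper":0,"linear":[50,-427,457],"yaw":-2.2}
    - {"gripper":0,"linear":[50,-427,457],"yaw":-2.2}
    - {"gripper":0,"linear":[50,-427,457],"yaw":-2.2}
  newtons: 20

```text
clock: 2.05
tcp_pos: [0.2785, 0.3149, 0.2111]
tool_rot: [[0.001, 0.232, 0.973], [0.0, 0.973, -0.232], [-1.0, 0.001, 0.001]]
force: [2.0, 0.3, 0.3]
finger_gap: 0.0124
```

```bash
python3 go.py -125,0,140,0
```

```text
clk 2.05 now slicer x 140.8 y 263.6 z 211.1 yaw 0.1 F [2.  0.3 0.3] gap 12.4 q [ 0.58  0.04  1.85 -0.    1.25 -0.76]
-125,0,140,0 linear [  71.1 -266.1  263.3] yaw 0.1
```

Emit:
play_rows:
  rows:
    - {"gripper":0,"linear":[70,-266,263],"yaw":0}
    - {"gripper":0,"linear":[70,-266,263],"yaw":0}
    - {"gripper":0,"linear":[70,-266,263],"yaw":0}
    - {"gripper":0,"linear":[70,-266,263],"yaw":0}
    - {"gripper":0,"linear":[70,-266,263],"yaw":0}

```text
clock: 2.55
tcp_pos: [0.4061, 0.1044, 0.1651]
tool_rot: [[0.001, 0.233, 0.972], [0.0, 0.972, -0.233], [-1.0, 0.0, 0.001]]
force: [1.2, 0.5, 0.4]
finger_gap: -0.0003
```

```bash
python3 go.py -125,0,140,0
```

```text
clk 2.55 now slicer x -34.2 y 90.5 z 165.1 yaw -0.0 F [1.2 0.5 0.4] gap -0.3 q [-0.02  0.08  1.93  0.    1.13 -1.35]
-125,0,140,0 linear [ 25.2 -90.8  90.4] yaw -0.0
```

Emit:
play_rows:
  rows:
    - {"gripper":0,"linear":[0,-80,80],"yaw":0}
    - {"gripper":0,"linear":[0,-80,80],"yaw":0}
    - {"gripper":0,"linear":[0,-80,80],"yaw":0}
    - {"gripper":0,"linear":[0,-80,80],"yaw":0}
    - {"gripper":0,"linear":[0,-80,80],"yaw":0}

```text
clock: 3.05
tcp_pos: [0.4635, 0.0106, 0.1648]
tool_rot: [[-0.001, 0.234, 0.972], [0.001, 0.972, -0.234], [-1.0, 0.001, -0.002]]
force: [0.0, 0.7, -0.4]
finger_gap: 0.0001
```

```bash
python3 go.py -125,0,60,0
python3 - <<'E'
from plant import vision
import cv2,pickle
from h import *
for n in("scene","top"):
    p=vision.get_image(n);pickle.dump(p,open(n+"1.pkl","wb"))
    im=p["image"][:,:,::-1]
    im=im[140:270,180:310]if n=="scene" else im[150:270,170:330]
    cv2.imwrite(f"pics/{n}1.png",cv2.resize(im,None,fx=4.5,fy=4.5,interpolation=cv2.INTER_CUBIC))
E
```

```text
clk 3.05 now slicer x -112.0 y 12.7 z 164.8 yaw -0.0 F [ 0.   0.7 -0.4] gap 0.1 q [-0.22  0.16  1.83  0.    1.15 -1.55]
-125,0,60,0 linear [104.7 -13.   12.9] yaw -0.0
```

View pics/scene1.png

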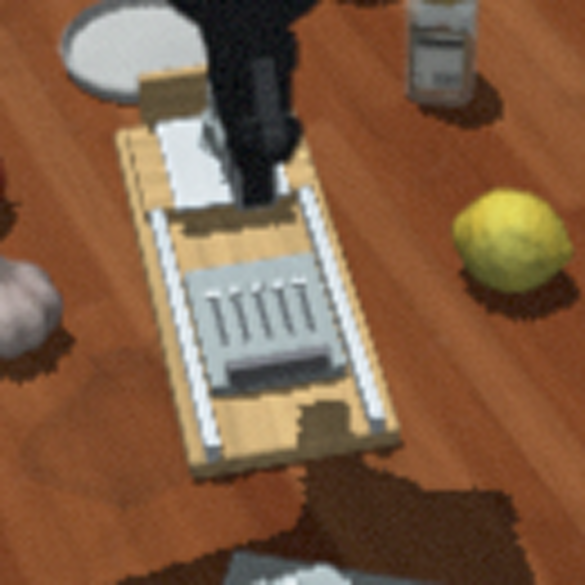

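View pics/top1.png

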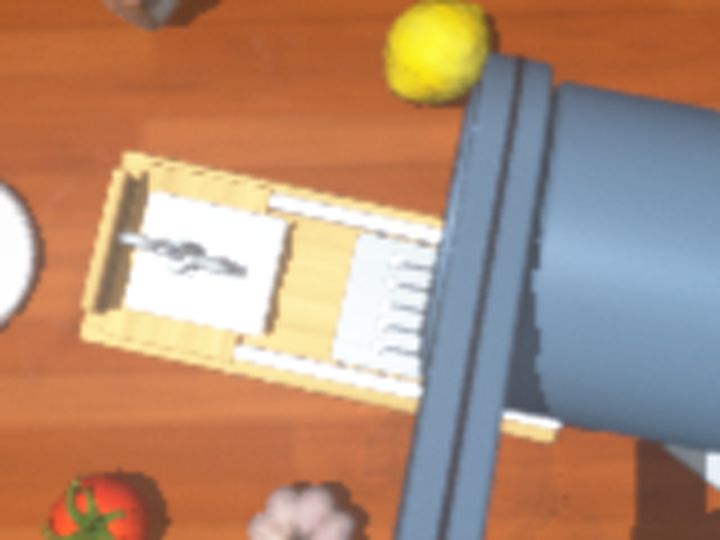

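Run:
```python
from h import *
from plant import env
p=pickle.load(open("scene1.pkl","rb"))
t=env.get_state()["tcp_pos"]
u=proj(p,t);print(u, (u-[180,140]+.5)*4.5-.5)
```

```text
[[236.06369205 183.46779241]] [[254.03661423 197.35506585]]
```

Emit:
play_rows:
  rows:
    - {"gripper":0,"linear":[0,-14,13],"yaw":0}
    - {"gripper":0,"linear":[50,-14,13],"yaw":0}
    - {"gripper":0,"linear":[95,-14,13],"yaw":0}
    - {"gripper":0,"linear":[105,-14,13],"yaw":0}
    - {"gripper":0,"linear":[105,-14,13],"yaw":0}

```text
clock: 3.65
tcp_pos: [0.472, -0.0054, 0.0592]
tool_rot: [[-0.004, 0.232, 0.973], [0.001, 0.973, -0.232], [-1.0, 0.0, -0.004]]
force: [-0.4, -0.7, 0.9]
finger_gap: 0.0001
```

```bash
python3 go.py -124,0,24,0
python3 - <<'E'
from plant import vision
import cv2,pickle
from h import *
for n in("scene",):
    p=vision.get_image(n);pickle.dump(p,open(n+"2.pkl","wb"))
    im=p["image"][:,:,::-1]
    im=im[140:270,180:310]if n=="scene" else im[150:270,170:330]
    cv2.imwrite(f"pics/{n}2.png",cv2.resize(im,None,fx=4.5,fy=4.5,interpolation=cv2.INTER_CUBIC))
E
```

```text
clk 3.65 now slicer x -125.5 y 0.7 z 59.2 yaw 0.1 F [-0.4 -0.7  0.9] gap 0.1 q [-0.25  0.32  1.93  0.    0.89 -1.59]
-124,0,24,0 linear [35.2  1.5  0.8] yaw 0.1
```

View pics/scene2.png

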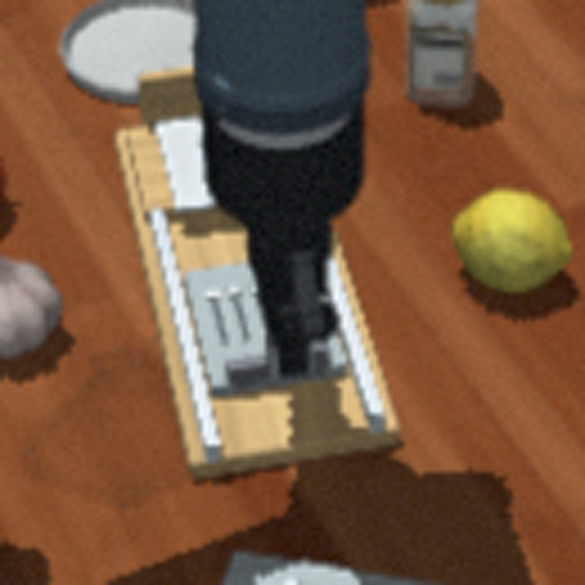

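Run:
```python
from h import *
from plant import env
p=pickle.load(open("scene2.pkl","rb"))
t=env.get_state()["tcp_pos"]
for q in(t,t-[0,0,.035]):
    u=proj(p,q);print((u-[180,140]+.5)*4.5-.5)
```

```text
[[293.65576533 364.15712282]]
[[295.0814653  410.80904294]]
```

Emit:
play_rows:
  rows:
    - {"gripper":0,"linear":[15,1,-1],"yaw":0}
    - {"gripper":0,"linear":[30,1,-1],"yaw":0}
    - {"gripper":0,"linear":[35,1,-1],"yaw":0}
    - {"gripper":0,"linear":[35,1,-1],"yaw":0}

```text
clock: 4.1
tcp_pos: [0.4738, -0.0055, 0.0262]
tool_rot: [[0.002, 0.233, 0.973], [-0.0, 0.973, -0.233], [-1.0, -0.0, 0.002]]
force: [0.0, -0.6, 0.2]
finger_gap: 0.0
```

```bash
python3 go.py -59,0,24,0
```

```text
clk 4.10 now slicer x -125.3 y -1.1 z 26.2 yaw 0.0 F [ 0.  -0.6  0.2] gap 0.0 q [-0.25  0.37  1.96  0.    0.8  -1.58]
-59,0,24,0 linear [ 2.2 66.3 -1. ] yaw 0.0
```

Emit:
play_rows:
  rows:
    - {"gripper":0,"linear":[2,3,-1],"yaw":0}
    - {"gripper":0,"linear":[2,7,-1],"yaw":0}
    - {"gripper":0,"linear":[2,11,-1],"yaw":0}
    - {"gripper":0,"linear":[2,15,-1],"yaw":0}
    - {"gripper":0,"linear":[2,19,-1],"yaw":0}

```text
clock: 4.6
tcp_pos: [0.4766, 0.0133, 0.0232]
tool_rot: [[0.0, 0.233, 0.973], [-0.0, 0.973, -0.233], [-1.0, -0.0, 0.0]]
force: [-0.6, -2.8, 0.6]
finger_gap: -0.0001
```

Emit:
play_rows:
  rows:
    - {"gripper":0,"linear":[0,4,0],"yaw":0}
    - {"gripper":0,"linear":[0,8,0],"yaw":0}
    - {"gripper":0,"linear":[0,12,0],"yaw":0}
    - {"gripper":0,"linear":[0,16,0],"yaw":0}
    - {"gripper":0,"linear":[0,20,0],"yaw":0}

```text
clock: 5.1
tcp_pos: [0.4813, 0.0327, 0.0231]
tool_rot: [[0.0, 0.233, 0.972], [-0.0, 0.972, -0.233], [-1.0, -0.0, 0.0]]
force: [-0.3, -2.7, 2.5]
finger_gap: -0.0001
```

```bash
python3 go.py -59,0,24,0
python3 - <<'E'
from plant import vision
import cv2,pickle
from h import *
for n in("scene",):
    p=vision.get_image(n);pickle.dump(p,open(n+"3.pkl","wb"))
    im=p["image"][:,:,::-1]
    im=im[140:270,180:310]if n=="scene" else im[150:270,170:330]
    cv2.imwrite(f"pics/{n}3.png",cv2.resize(im,None,fx=4.5,fy=4.5,interpolation=cv2.INTER_CUBIC))
E
```

```text
clk 5.10 now slicer x -86.3 y 0.6 z 23.1 yaw 0.0 F [-0.3 -2.7  2.5] gap -0.1 q [-0.16  0.39  1.94 -0.    0.81 -1.5 ]
-59,0,24,0 linear [-0.9 27.3  0.6] yaw 0.0
```

View pics/scene3.png

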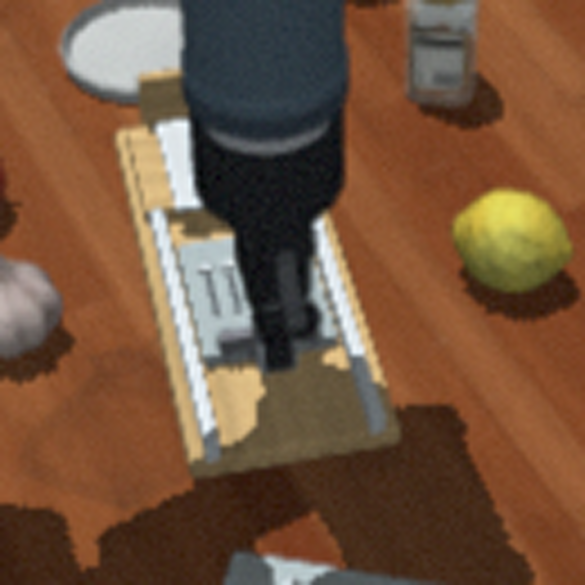

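Emit:
play_rows:
  rows:
    - {"gripper":0,"linear":[0,4,0],"yaw":0}
    - {"gripper":0,"linear":[0,8,0],"yaw":0}
    - {"gripper":0,"linear":[0,12,0],"yaw":0}
    - {"gripper":0,"linear":[0,16,0],"yaw":0}
    - {"gripper":0,"linear":[0,19,0],"yaw":0}

```text
clock: 5.65
tcp_pos: [0.4856, 0.0513, 0.0231]
tool_rot: [[0.0, 0.233, 0.972], [-0.0, 0.972, -0.233], [-1.0, -0.0, 0.0]]
force: [-1.1, -4.2, 3.9]
finger_gap: 0.0
```

Emit:
play_rows:
  rows:
    - {"gripper":0,"linear":[0,2,0],"yaw":0}
    - {"gripper":0,"linear":[0,4,0],"yaw":0}
    - {"gripper":0,"linear":[0,5,0],"yaw":0}

```text
clock: 5.95
tcp_pos: [0.4867, 0.056, 0.0231]
tool_rot: [[0.0, 0.233, 0.972], [-0.0, 0.972, -0.233], [-1.0, -0.0, 0.0]]
force: [-1.1, -4.9, 3.9]
finger_gap: -0.0001
```

```bash
python3 go.py -59,0,24,0
```

```text
clk 5.95 now slicer x -62.4 y 0.7 z 23.1 yaw 0.0 F [-1.1 -4.9  3.9] gap -0.1 q [-0.11  0.4   1.93 -0.    0.81 -1.45]
-59,0,24,0 linear [-0.9  3.4  0.7] yaw 0.0
```

Emit:
play_rows:
  rows:
    - {"gripper":0,"linear":[0,1,0],"yaw":0}
    - {"gripper":0,"linear":[0,2,0],"yaw":0}
    - {"gripper":0,"linear":[0,3,0],"yaw":0}

```text
clock: 6.25
tcp_pos: [0.4874, 0.0588, 0.0231]
tool_rot: [[0.0, 0.233, 0.972], [-0.0, 0.972, -0.233], [-1.0, -0.0, 0.0]]
force: [-0.9, -3.8, 4.9]
finger_gap: -0.0001
```

```bash
python3 go.py -59,0,24,0
python3 - <<'E'
from plant import vision
import cv2,pickle
from h import *
for n in("scene",):
    p=vision.get_image(n);pickle.dump(p,open(n+"3.pkl","wb"))
    im=p["image"][:,:,::-1]
    im=im[140:270,180:310]if n=="scene" else im[150:270,170:330]
    cv2.imwrite(f"pics/{n}4.png",cv2.resize(im,None,fx=4.5,fy=4.5,interpolation=cv2.INTER_CUBIC))
E
```

```text
clk 6.25 now slicer x -59.5 y 0.7 z 23.1 yaw 0.0 F [-0.9 -3.8  4.9] gap -0.1 q [-0.11  0.4   1.92 -0.    0.81 -1.44]
-59,0,24,0 linear [-0.9  0.5  0.7] yaw 0.0
```

View pics/scene4.png

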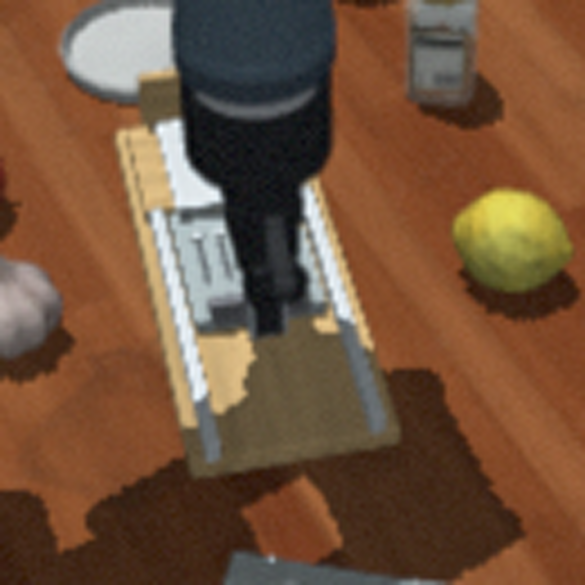

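Emit:
play_rows:
  rows:
    - {"gripper":0,"linear":[0,1,0],"yaw":0}
    - {"gripper":0,"linear":[0,2,0],"yaw":0}
    - {"gripper":0,"linear":[0,3,0],"yaw":0}

```text
clock: 6.6
tcp_pos: [0.4881, 0.0617, 0.023]
tool_rot: [[-0.0, 0.233, 0.972], [-0.0, 0.972, -0.233], [-1.0, -0.0, -0.0]]
force: [0.1, -4.2, 5.9]
finger_gap: -0.0
```

```bash
python3 go.py
```

```text
clk 6.60 now slicer x -56.5 y 0.7 z 23.0 yaw 0.0 F [ 0.1 -4.2  5.9] gap -0.0 q [-0.1   0.4   1.92 -0.    0.82 -1.44]
```

Emit:
play_rows:
  rows:
    - {"gripper":0,"linear":[0,1,0],"yaw":0}
    - {"gripper":0,"linear":[0,2,0],"yaw":0}

```text
clock: 6.8
tcp_pos: [0.4884, 0.0629, 0.0231]
tool_rot: [[-0.001, 0.232, 0.973], [-0.002, 0.973, -0.232], [-1.0, -0.002, -0.0]]
force: [-2.2, -11.8, 5.9]
finger_gap: 0.0001
```

Emit:
play_rows:
  rows:
    - {"gripper":0,"linear":[0,1,0],"yaw":0}
    - {"gripper":0,"linear":[0,2,0],"yaw":0}

```text
clock: 7.0
tcp_pos: [0.4884, 0.0632, 0.0231]
tool_rot: [[-0.002, 0.231, 0.973], [-0.004, 0.973, -0.231], [-1.0, -0.004, -0.001]]
force: [-4.7, -19.7, 7.6]
finger_gap: -0.0004
```

```bash
python3 go.py
python3 - <<'E'
from plant import vision
import cv2,pickle
from h import *
for n in("scene",):
    p=vision.get_image(n);pickle.dump(p,open(n+"5.pkl","wb"))
    im=p["image"][:,:,::-1]
    im=im[160:240,200:280]
    cv2.imwrite(f"pics/{n}5.png",cv2.resize(im,None,fx=7,fy=7,interpolation=cv2.INTER_CUBIC))
E
```

```text
clk 7.00 now slicer x -55.0 y 0.7 z 23.1 yaw 0.1 F [ -4.7 -19.7   7.6] gap -0.4 q [-0.1   0.41  1.92 -0.01  0.82 -1.43]
```

View pics/scene5.png

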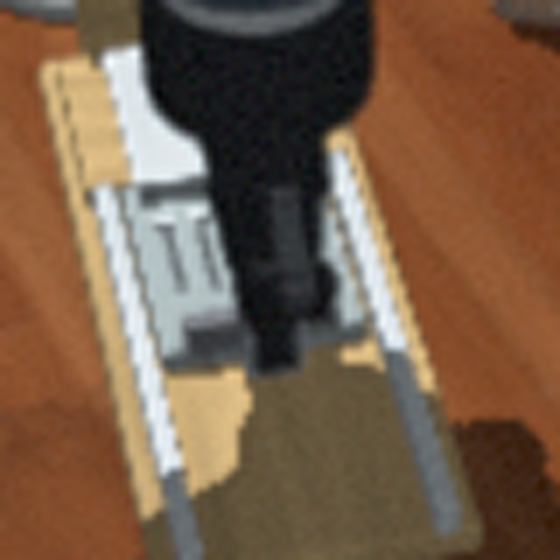

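Emit:
play_rows:
  rows:
    - {"gripper":0,"linear":[0,-3,0],"yaw":0}
    - {"gripper":0,"linear":[0,-8,0],"yaw":0}
    - {"gripper":0,"linear":[0,-16,0],"yaw":0}
    - {"gripper":0,"linear":[-20,-30,0],"yaw":0}
    - {"gripper":0,"linear":[-60,-36,0],"yaw":0}

```text
clock: 7.55
tcp_pos: [0.4775, 0.0305, 0.0807]
tool_rot: [[-0.008, 0.234, 0.972], [0.002, 0.972, -0.234], [-1.0, -0.0, -0.008]]
force: [0.3, -0.4, -0.4]
finger_gap: -0.0003
```

```bash
python3 go.py 62,-60,110,0
```

```text
clk 7.55 now slicer x -89.4 y 3.7 z 80.7 yaw -0.0 F [ 0.3 -0.4 -0.4] gap -0.3 q [-0.17  0.3   1.89  0.    0.96 -1.51]
62,-60,110,0 linear [-29.8 151.4  63.5] yaw -0.0
```

Emit:
play_rows:
  rows:
    - {"gripper":0,"linear":[-50,-20,-20],"yaw":0}
    - {"gripper":0,"linear":[-90,-40,-60],"yaw":0}
    - {"gripper":0,"linear":[-90,-60,-110],"yaw":0}
    - {"gripper":0,"linear":[-90,-60,-130],"yaw":0}
    - {"gripper":0,"linear":[-90,-60,-130],"yaw":0}

```text
clock: 8.05
tcp_pos: [0.3358, 0.0037, 0.1727]
tool_rot: [[-0.002, 0.234, 0.972], [0.001, 0.972, -0.234], [-1.0, 0.001, -0.002]]
force: [-0.2, -0.2, -0.4]
finger_gap: 0.0
```

```bash
python3 go.py 62,-60,110,0
python3 - <<'E'
from plant import vision
import cv2,pickle
from h import *
for n in("scene","top"):
    p=vision.get_image(n);pickle.dump(p,open(n+"6.pkl","wb"))
    im=p["image"][:,:,::-1]
    im=im[145:250,200:275]if n=="scene" else im[175:255,180:310]
    cv2.imwrite(f"pics/{n}6.png",cv2.resize(im,None,fx=6 if n=="top" else 5.7,fy=6 if n=="top" else 5.7,interpolation=cv2.INTER_CUBIC))
E
```

```text
clk 8.05 now slicer x -148.5 y 135.3 z 172.7 yaw -0.0 F [-0.2 -0.2 -0.4] gap 0.0 q [-0.33 -0.09  2.08  0.    1.16 -1.66]
62,-60,110,0 linear [ 62.5 210.6 195.3] yaw -0.0
```

View pics/scene6.png

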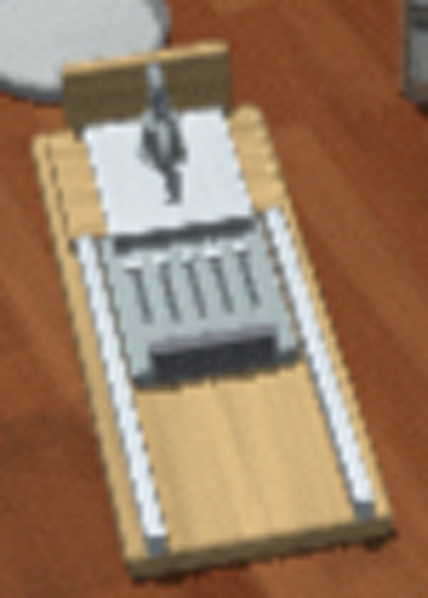

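View pics/top6.png

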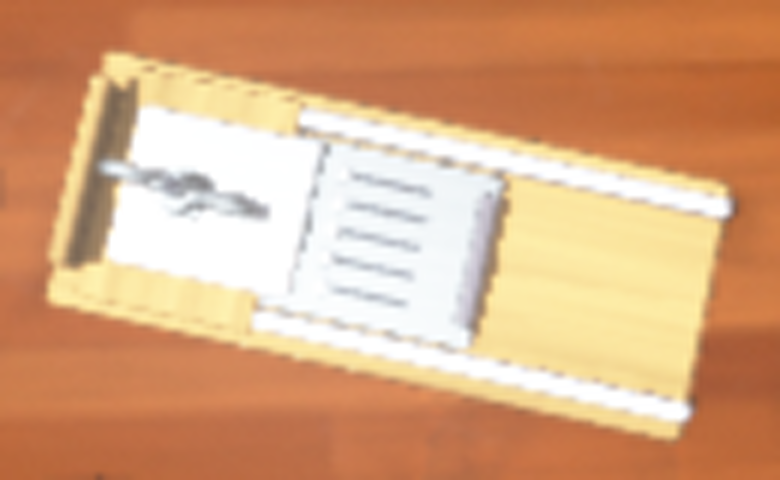

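```bash
cat > arc.py <<'E'
# arc.py r d z0 th0 th1 step base : rows of wing angle th; alpha=th-base
import sys;from h import *
from plant import env
r,d,z0,t0,t1,st,base=map(float,sys.argv[1:8])
v=np.load("P.npy");s=env.get_state();R=s["tool_rot"];p=s["tcp_pos"]
cur=np.degrees(np.arctan2(R[1,1],R[0,1])-v[2])
t=t0
while True:
    a=np.radians(t);x=85+r*np.cos(a)-d*np.sin(a);y=r*np.sin(a)+d*np.cos(a)
    W=s2w(v,[[x,y,z0]])[0];L=R.T@(W-p)*1000
    print("th %5.1f s(%.1f,%.1f) linear %s yaw %.1f"%(t,x,y,np.round(L,1).tolist(),(cur-(t-base)+180)%360-180))
    if t<=t1+1e-6:break
    t=max(t1,t-st)
E
python3 go.py 66,-36,130,0 66,-36,57,0
python3 - <<'E'
from h import *
T=pickle.load(open("top6.pkl","rb"));S=pickle.load(open("scene6.pkl","rb"))
v=np.load("P.npy")
def w2s(P): 
    c,s=np.cos(v[2]),np.sin(v[2]);d=(P[:2]-v[:2])*1000
    return np.round([c*d[0]+s*d[1],-s*d[0]+c*d[1],P[2]*1000],1)
q=lambda px,s,o:(np.array(px)+.5)/s-.5+np.array(o)
for px in((503,180),(472,348)): print(w2s(ray(T,q(px,6,(180,175)),.024)))
for px in((297,358),(135,383)): print(w2s(ray(S,q(px,5.7,(200,145)),.014)))
for px in((229.4,160.3),): print("nuttop S",w2s(ray(S,px,.0665)))
print("nuttop T",w2s(ray(T,(207.6,203.3),.0665)))
E
```

```text
clk 8.15 now slicer x -148.5 y 130.9 z 173.2 yaw -0.0 F [ 0.4 -0.8  0.2] gap -0.3 q [-0.32 -0.08  2.07  0.    1.15 -1.66]
66,-36,130,0 linear [ 43.6 214.5 166.7] yaw -0.0
66,-36,57,0 linear [116.6 214.5 166.6] yaw -0.0
[-42.7 -36.4  24. ]
[-44.7  35.2  24. ]
[-41.6 -35.2  14. ]
[-40.5  36.5  14. ]
nuttop S [89.9 -5.5 66.5]
nuttop T [89.6 -6.4 66.5]
```

Emit:
play_rows:
  rows:
    - {"gripper":0,"linear":[0,50,40],"yaw":0}
    - {"gripper":0,"linear":[10,100,80],"yaw":0}
    - {"gripper":0,"linear":[30,150,120],"yaw":0}
    - {"gripper":0,"linear":[40,195,150],"yaw":0}
    - {"gripper":0,"linear":[44,214,167],"yaw":0}

```text
clock: 8.65
tcp_pos: [0.5347, 0.1581, 0.1321]
tool_rot: [[-0.001, 0.232, 0.973], [0.0, 0.973, -0.232], [-1.0, 0.0, -0.001]]
force: [0.7, -1.3, 1.8]
finger_gap: -0.0003
```

```bash
python3 go.py 66,-36,100,0 66,-36,57,0
```

```text
clk 8.65 now slicer x 48.1 y -22.1 z 132.1 yaw 0.1 F [ 0.7 -1.3  1.8] gap -0.3 q [ 0.09  0.36  1.65  0.    1.13 -1.25]
66,-36,100,0 linear [32.1 17.9 13.9] yaw 0.1
66,-36,57,0 linear [75.1 17.9 14. ] yaw 0.1
```

Emit:
play_rows:
  rows:
    - {"gripper":0,"linear":[0,0,0],"yaw":0}
    - {"gripper":0,"linear":[0,0,0],"yaw":0}
    - {"gripper":0,"linear":[0,0,0],"yaw":0}

```text
clock: 8.95
tcp_pos: [0.532, 0.1556, 0.1334]
tool_rot: [[-0.002, 0.233, 0.972], [-0.0, 0.972, -0.233], [-1.0, -0.001, -0.002]]
force: [0.3, 0.6, -0.8]
finger_gap: 0.0002
```

```bash
python3 go.py 66,-36,100,0 66,-36,57,0;  python3 - <<'E'
from plant import vision
import cv2,pickle
from h import *
for n in("scene","top"):
    p=vision.get_image(n);pickle.dump(p,open(n+"7.pkl","wb"))
    im=p["image"][:,:,::-1]
    im=im[105:240,170:305]if n=="scene" else im[155:275,150:310]
    cv2.imwrite(f"pics/{n}7.png",cv2.resize(im,None,fx=4.4,fy=4.4,interpolation=cv2.INTER_CUBIC))
E
```

```text
clk 8.95 now slicer x 45.0 y -20.0 z 133.4 yaw 0.0 F [ 0.3  0.6 -0.8] gap 0.2 q [ 0.08  0.35  1.66 -0.    1.13 -1.25]
66,-36,100,0 linear [33.3 21.  16. ] yaw 0.0
66,-36,57,0 linear [76.3 21.  16.1] yaw 0.0
```

View pics/scene7.png

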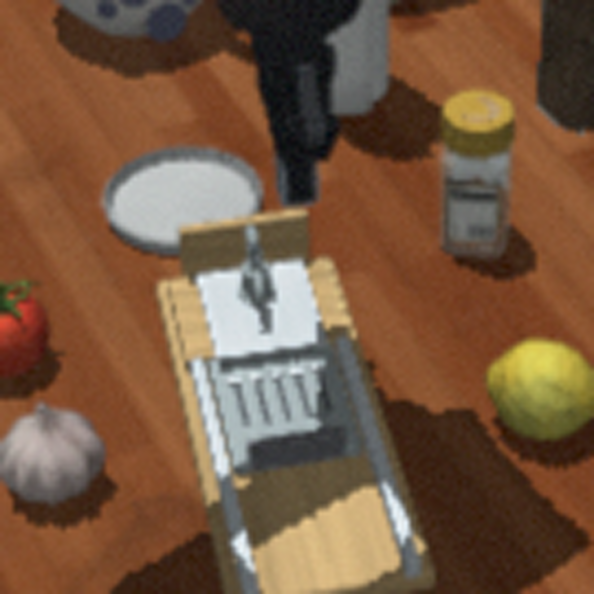

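Emit:
play_rows:
  rows:
    - {"gripper":0,"linear":[0,21,16],"yaw":0}
    - {"gripper":0,"linear":[20,21,16],"yaw":0}
    - {"gripper":0,"linear":[50,21,16],"yaw":0}
    - {"gripper":0,"linear":[76,21,16],"yaw":0}
    - {"gripper":0,"linear":[76,21,16],"yaw":0}

```text
clock: 9.55
tcp_pos: [0.55, 0.1713, 0.0558]
tool_rot: [[-0.006, 0.234, 0.972], [-0.001, 0.972, -0.234], [-1.0, -0.002, -0.005]]
force: [-1.6, -0.1, -0.7]
finger_gap: -0.0005
```

Emit:
play_rows:
  rows:
    - {"gripper":0,"linear":[0,0,0],"yaw":0}
    - {"gripper":0,"linear":[0,0,0],"yaw":0}

```text
clock: 9.75
tcp_pos: [0.5542, 0.1723, 0.0602]
tool_rot: [[0.003, 0.234, 0.972], [0.0, 0.972, -0.234], [-1.0, 0.001, 0.003]]
force: [0.2, -0.7, 0.4]
finger_gap: -0.0002
```

```bash
python3 go.py ;  python3 - <<'E'
from plant import vision
import cv2,pickle
from h import *
for n in("scene","top"):
    p=vision.get_image(n);pickle.dump(p,open(n+"7.pkl","wb"))
    im=p["image"][:,:,::-1]
    im=im[105:240,170:305]if n=="scene" else im[155:275,150:310]
    cv2.imwrite(f"pics/{n}8.png",cv2.resize(im,None,fx=4.4,fy=4.4,interpolation=cv2.INTER_CUBIC))
E
python3 arc.py 18 20 57 176 176 8 180
```

```text
clk 9.75 now slicer x 66.4 y -37.8 z 60.2 yaw -0.0 F [ 0.2 -0.7  0.4] gap -0.2 q [ 0.11  0.47  1.67 -0.    0.99 -1.23]
th 176.0 s(65.6,-18.7) linear [3.0, -0.9, -19.0] yaw 4.0
```

View pics/scene8.png

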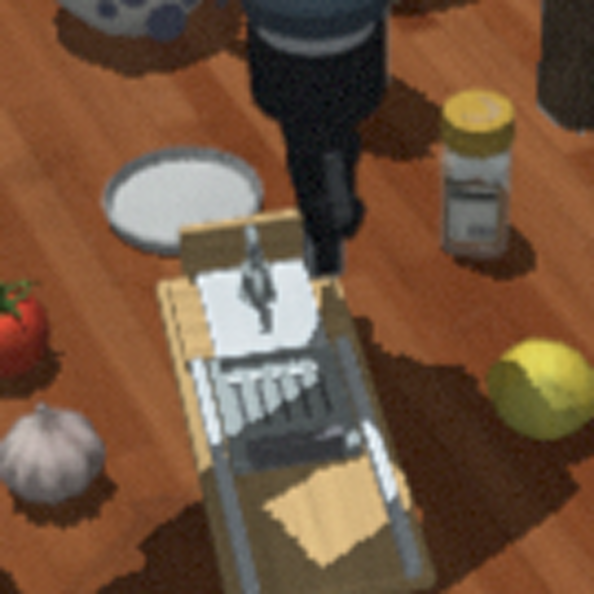

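View pics/top8.png

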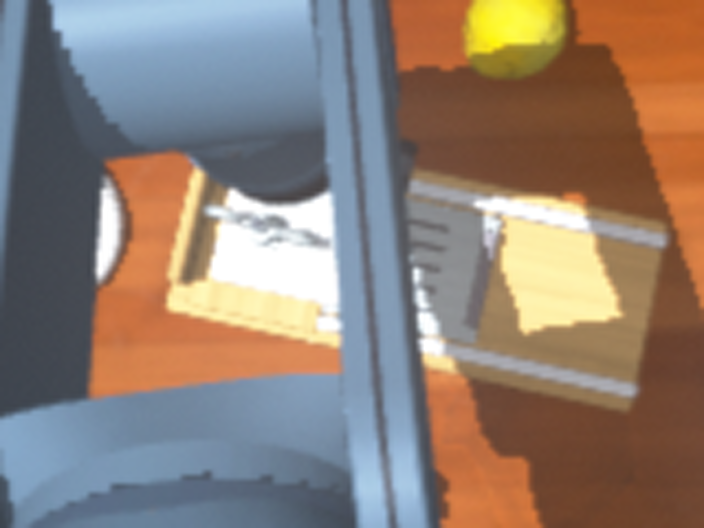

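Emit:
play_rows:
  rows:
    - {"gripper":0,"linear":[3,-1,-6],"yaw":2}
    - {"gripper":0,"linear":[3,-1,-12],"yaw":4}
    - {"gripper":0,"linear":[3,-1,-17],"yaw":4}
    - {"gripper":0,"linear":[3,-1,-19],"yaw":4}
    - {"gripper":0,"linear":[3,-1,-19],"yaw":4}

```text
clock: 10.35
tcp_pos: [0.5344, 0.1761, 0.0556]
tool_rot: [[0.001, 0.3, 0.954], [0.0, 0.954, -0.3], [-1.0, 0.0, 0.001]]
force: [-0.5, 0.2, -0.1]
finger_gap: -0.0002
```

```bash
python3 go.py; python3 arc.py 18 13 57 176 136 8 180
```

```text
clk 10.35 now slicer x 65.5 y -17.6 z 55.6 yaw -3.9 F [-0.5  0.2 -0.1] gap -0.2 q [ 0.12  0.46  1.72  0.    0.97 -1.15]
th 176.0 s(66.1,-11.7) linear [-1.4, 0.2, -5.9] yaw 0.1
th 168.0 s(64.7,-9.0) linear [-1.4, -1.4, -8.6] yaw 8.1
th 160.0 s(63.6,-6.1) linear [-1.4, -2.7, -11.4] yaw 16.1
th 152.0 s(63.0,-3.0) linear [-1.4, -3.5, -14.4] yaw 24.1
th 144.0 s(62.8,0.1) linear [-1.4, -3.9, -17.4] yaw 32.1
th 136.0 s(63.0,3.2) linear [-1.4, -3.9, -20.5] yaw 40.1
```

Emit:
play_rows:
  rows:
    - {"gripper":0,"linear":[-1,0,-2],"yaw":0}
    - {"gripper":0,"linear":[-1,0,-4],"yaw":0}
    - {"gripper":0,"linear":[-1,0,-6],"yaw":0}

```text
clock: 10.65
tcp_pos: [0.5287, 0.1778, 0.0561]
tool_rot: [[0.0, 0.3, 0.954], [-0.0, 0.954, -0.3], [-1.0, 0.0, 0.0]]
force: [2.7, -1.2, 0.6]
finger_gap: -0.0001
```

```bash
python3 go.py; python3 arc.py 18 13 56.5 176 120 8 180
```

```text
clk 10.65 now slicer x 65.8 y -11.6 z 56.1 yaw -4.0 F [ 2.7 -1.2  0.6] gap -0.1 q [ 0.12  0.45  1.73 -0.    0.96 -1.14]
th 176.0 s(66.1,-11.7) linear [-0.4, 0.3, 0.0] yaw 0.0
th 168.0 s(64.7,-9.0) linear [-0.4, -1.3, -2.6] yaw 8.0
th 160.0 s(63.6,-6.1) linear [-0.4, -2.5, -5.4] yaw 16.0
th 152.0 s(63.0,-3.0) linear [-0.4, -3.4, -8.4] yaw 24.0
th 144.0 s(62.8,0.1) linear [-0.4, -3.8, -11.5] yaw 32.0
th 136.0 s(63.0,3.2) linear [-0.4, -3.8, -14.6] yaw 40.0
th 128.0 s(63.7,6.2) linear [-0.4, -3.4, -17.6] yaw 48.0
th 120.0 s(64.7,9.1) linear [-0.4, -2.5, -20.6] yaw 56.0
```

Emit:
play_rows:
  rows:
    - {"gripper":0,"linear":[-0.5,-1.3,-2.6],"yaw":8}
    - {"gripper":0,"linear":[-0.5,-2.5,-5.4],"yaw":16}
    - {"gripper":0,"linear":[-0.5,-3.4,-8.4],"yaw":24}
    - {"gripper":0,"linear":[-0.5,-3.8,-11.5],"yaw":32}
    - {"gripper":0,"linear":[-0.5,-3.8,-14.6],"yaw":40}

```text
clock: 11.15
tcp_pos: [0.5134, 0.1782, 0.0564]
tool_rot: [[-0.0, 0.846, 0.533], [-0.001, 0.533, -0.846], [-1.0, -0.0, 0.0]]
force: [1.6, -1.4, -1.8]
finger_gap: -0.0001
```

```bash
python3 go.py; python3 arc.py 18 13 56 136 80 8 180;  python3 - <<'E'
from plant import vision
import cv2,pickle
from h import *
for n in("scene","top"):
    p=vision.get_image(n);pickle.dump(p,open(n+"7.pkl","wb"))
    im=p["image"][:,:,::-1]
    im=im[105:240,170:305]if n=="scene" else im[155:275,150:310]
    cv2.imwrite(f"pics/{n}9.png",cv2.resize(im,None,fx=4.4,fy=4.4,interpolation=cv2.INTER_CUBIC))
E
```

```text
clk 11.15 now slicer x 62.6 y 3.3 z 56.4 yaw -44.3 F [ 1.6 -1.4 -1.8] gap -0.1 q [ 0.13  0.43  1.77 -0.    0.95 -0.43]
th 136.0 s(63.0,3.2) linear [0.4, 0.4, -0.2] yaw -0.3
th 128.0 s(63.7,6.2) linear [0.4, -1.3, -2.8] yaw 7.7
th 120.0 s(64.7,9.1) linear [0.4, -2.5, -5.6] yaw 15.7
th 112.0 s(66.2,11.8) linear [0.4, -3.4, -8.6] yaw 23.7
th 104.0 s(68.0,14.3) linear [0.4, -3.8, -11.7] yaw 31.7
th  96.0 s(70.2,16.5) linear [0.4, -3.8, -14.8] yaw 39.7
th  88.0 s(72.6,18.4) linear [0.4, -3.4, -17.8] yaw 47.7
th  80.0 s(75.3,20.0) linear [0.4, -2.6, -20.8] yaw 55.7
```

View pics/scene9.png

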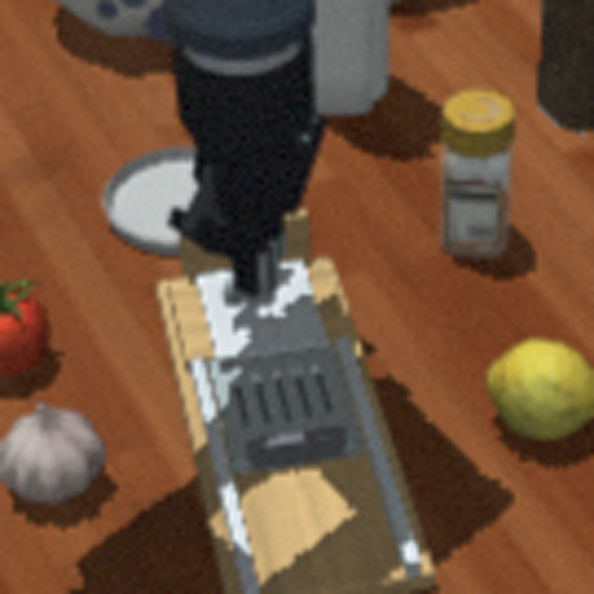

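View pics/top9.png

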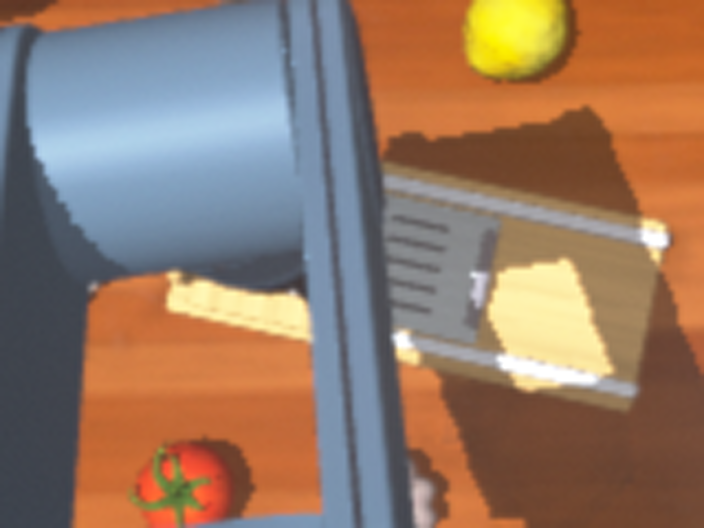

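Emit:
play_rows:
  rows:
    - {"gripper":0,"linear":[0.4,-1.3,-2.8],"yaw":7.7}
    - {"gripper":0,"linear":[0.4,-2.5,-5.6],"yaw":15.7}
    - {"gripper":0,"linear":[0.4,-3.4,-8.6],"yaw":23.7}
    - {"gripper":0,"linear":[0.4,-3.8,-11.7],"yaw":31.7}
    - {"gripper":0,"linear":[0.4,-3.8,-14.8],"yaw":39.7}

```text
clock: 11.75
tcp_pos: [0.5017, 0.1887, 0.0559]
tool_rot: [[-0.001, 0.992, -0.126], [-0.001, -0.126, -0.992], [-1.0, -0.001, 0.001]]
force: [-1.8, -1.9, 0.3]
finger_gap: 0.0003
```

```bash
python3 go.py; python3 arc.py 18 13 55.5 96 56 8 180
```

```text
clk 11.75 now slicer x 70.1 y 17.2 z 55.9 yaw -83.8 F [-1.8 -1.9  0.3] gap 0.3 q [ 0.15  0.42  1.78 -0.    0.94  0.28]
th  96.0 s(70.2,16.5) linear [0.4, 0.6, -0.0] yaw 0.2
th  88.0 s(72.6,18.4) linear [0.4, -1.0, -2.6] yaw 8.2
th  80.0 s(75.3,20.0) linear [0.4, -2.2, -5.5] yaw 16.2
th  72.0 s(78.2,21.1) linear [0.4, -3.1, -8.5] yaw 24.2
th  64.0 s(81.2,21.9) linear [0.4, -3.5, -11.5] yaw 32.2
th  56.0 s(84.3,22.2) linear [0.4, -3.4, -14.6] yaw 40.2
```

Emit:
play_rows:
  rows:
    - {"gripper":0,"linear":[0.4,-1,-2.6],"yaw":8.2}
    - {"gripper":0,"linear":[0.4,-2.2,-5.5],"yaw":16.2}
    - {"gripper":0,"linear":[0.4,-3.1,-8.5],"yaw":24.2}
    - {"gripper":0,"linear":[0.4,-3.5,-11.5],"yaw":32.2}
    - {"gripper":0,"linear":[0.4,-3.4,-14.6],"yaw":40.2}

```text
clock: 12.25
tcp_pos: [0.4996, 0.2038, 0.0553]
tool_rot: [[-0.003, 0.676, -0.737], [-0.0, -0.737, -0.676], [-1.0, -0.001, 0.002]]
force: [-2.2, -0.3, -0.2]
finger_gap: 0.0001
```

```bash
python3 go.py; python3 arc.py 18 20 55.5 56 56 8 180; python3 arc.py 18 20 110 56 56 8 180;python3 go.py 85,90,110,-90
```

```text
clk 12.25 now slicer x 84.4 y 22.7 z 55.3 yaw -124.0 F [-2.2 -0.3 -0.2] gap 0.1 q [0.18 0.42 1.78 0.   0.94 1.01]
th  56.0 s(78.5,26.1) linear [-0.2, 0.4, 6.8] yaw 0.0
th  56.0 s(78.5,26.1) linear [-54.7, 0.4, 6.9] yaw 0.0
clk 12.25 now slicer x 84.4 y 22.7 z 55.3 yaw -124.0 F [-2.2 -0.3 -0.2] gap 0.1 q [0.18 0.42 1.78 0.   0.94 1.01]
85,90,110,-90 linear [-54.5 -56.3  37.2] yaw -34.0
```

Emit:
play_rows:
  rows:
    - {"gripper":0,"linear":[0,0,7],"yaw":0}
    - {"gripper":0,"linear":[-30,0,10],"yaw":0}
    - {"gripper":0,"linear":[-75,-20,30],"yaw":0}
    - {"gripper":0,"linear":[-90,-60,65],"yaw":0}
    - {"gripper":0,"linear":[-90,-90,100],"yaw":0}

```text
clock: 12.75
tcp_pos: [0.3706, 0.2027, 0.1479]
tool_rot: [[0.006, 0.682, -0.732], [0.002, -0.732, -0.682], [-1.0, 0.003, -0.005]]
force: [0.8, 0.5, -0.9]
finger_gap: -0.0002
```

Emit:
play_rows:
  rows:
    - {"gripper":0,"linear":[0,-10,15],"yaw":-20}
    - {"gripper":0,"linear":[0,-20,30],"yaw":-45}
    - {"gripper":0,"linear":[0,-20,30],"yaw":-65}

```text
clock: 13.05
tcp_pos: [0.3311, 0.1963, 0.1456]
tool_rot: [[-0.001, 0.935, -0.355], [-0.0, -0.355, -0.935], [-1.0, -0.001, 0.001]]
force: [0.5, -0.1, 0.5]
finger_gap: -0.0
```

```bash
python3 go.py ;  python3 - <<'E'
from plant import vision
import cv2,pickle
from h import *
for n in("scene","top"):
    p=vision.get_image(n);pickle.dump(p,open(n+"7.pkl","wb"))
    im=p["image"][:,:,::-1]
    im=im[125:225,170:270]if n=="scene" else im[165:255,170:270]
    cv2.imwrite(f"pics/{n}10.png",cv2.resize(im,None,fx=6,fy=6,interpolation=cv2.INTER_CUBIC))
E
```

```text
clk 13.05 now slicer x 37.7 y 184.8 z 145.6 yaw -97.3 F [ 0.5 -0.1  0.5] gap -0.0 q [ 0.24  0.04  2.02 -0.    1.08  0.61]
```

View pics/scene10.png

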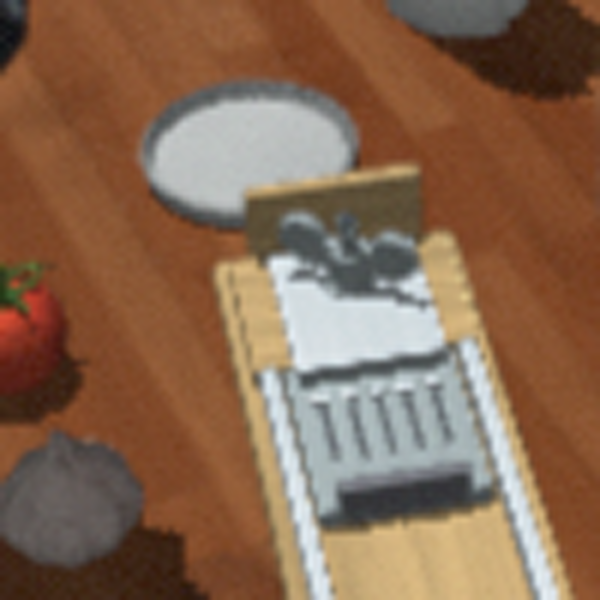

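View pics/top10.png

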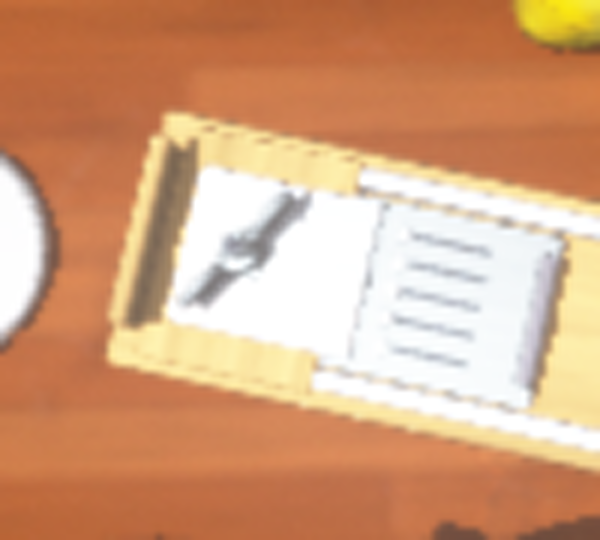

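```bash
python3 - <<'E'
from h import *
T=pickle.load(open("top7.pkl","rb"));S=pickle.load(open("scene7.pkl","rb"))
v=np.load("P.npy")
def w2s(P): 
    c,s=np.cos(v[2]),np.sin(v[2]);d=(P[:2]-v[:2])*1000
    return np.round([c*d[0]+s*d[1],-s*d[0]+c*d[1],P[2]*1000],1)
q=lambda px,s,o:(np.array(px)+.5)/s-.5+np.array(o)
a,b=[w2s(ray(T,q(px,6,(170,165)),.053)) for px in((182,303),(309,195))]
print(a,b,(a+b)/2,np.degrees(np.arctan2(*(a-b)[[1,0]])),np.linalg.norm(a-b))
a,b=[w2s(ray(S,q(px,6,(170,125)),.053)) for px in((282,233),(420,258))]
print(a,b,(a+b)/2,np.degrees(np.arctan2(*(a-b)[[1,0]])),np.linalg.norm(a-b))
E
python3 arc.py 18 22 54 232 232 8 270;python3 arc.py 18 22 120 232 232 8 270
```

```text
[103.5  24.6  53. ] [ 62.8 -29.5  53. ] [83.15 -2.45 53.  ] 53.045470540502976 67.70007385520344
[101.3  27.2  53. ] [ 70.7 -28.3  53. ] [86.   -0.55 53.  ] 61.129795474179105 63.37673074559778
th 232.0 s(91.3,-27.7) linear [92.2, 201.2, -80.3] yaw -59.7
th 232.0 s(91.3,-27.7) linear [26.2, 201.3, -80.3] yaw -59.7
```

Emit:
play_rows:
  rows:
    - {"gripper":0,"linear":[0,45,-20],"yaw":-8}
    - {"gripper":0,"linear":[0,90,-40],"yaw":-16}
    - {"gripper":0,"linear":[0,135,-60],"yaw":-32}
    - {"gripper":0,"linear":[0,180,-80],"yaw":-40}
    - {"gripper":0,"linear":[10,203,-82],"yaw":-60}

```text
clock: 13.65
tcp_pos: [0.5587, 0.1984, 0.1364]
tool_rot: [[0.006, 0.937, 0.35], [0.001, 0.35, -0.937], [-1.0, 0.006, 0.001]]
force: [0.4, 0.5, 0.1]
finger_gap: 0.0001
```

Emit:
play_rows:
  rows:
    - {"gripper":0,"linear":[0,0,0],"yaw":-8}
    - {"gripper":0,"linear":[0,0,0],"yaw":-8}
    - {"gripper":0,"linear":[0,0,0],"yaw":-8}

```text
clock: 13.95
tcp_pos: [0.5528, 0.1981, 0.1353]
tool_rot: [[-0.001, 0.883, 0.469], [-0.0, 0.469, -0.883], [-1.0, -0.001, -0.0]]
force: [-0.0, 0.1, 0.1]
finger_gap: 0.0
```

```bash
python3 arc.py 18 23 54 232 232 8 270;python3 go.py
```

```text
th 232.0 s(92.0,-28.3) linear [81.3, -0.9, -1.9] yaw -10.6
clk 13.95 now slicer x 91.2 y -30.3 z 135.3 yaw -48.6 F [-0.   0.1  0.1] gap 0.0 q [ 0.15  0.4   1.57  0.    1.16 -0.33]
```

Emit:
play_rows:
  rows:
    - {"gripper":0,"linear":[20,-1,0],"yaw":-8}
    - {"gripper":0,"linear":[45,-1,0],"yaw":-10}
    - {"gripper":0,"linear":[68,-1,0],"yaw":-10}
    - {"gripper":0,"linear":[80,-1,0],"yaw":-10}
    - {"gripper":0,"linear":[80,-1,0],"yaw":-10}

```text
clock: 14.45
tcp_pos: [0.5505, 0.1978, 0.0543]
tool_rot: [[-0.003, 0.787, 0.617], [-0.0, 0.617, -0.787], [-1.0, -0.003, -0.002]]
force: [-0.1, -0.4, -0.4]
finger_gap: 0.0002
```

```bash
python3 arc.py 18 15 54 235 235 8 270;python3 arc.py 18 13 54 235 203 8 270;python3 go.py
```

```text
th 235.0 s(87.0,-23.3) linear [0.3, -5.7, -1.6] yaw -3.4
th 235.0 s(85.3,-22.2) linear [0.3, -7.7, -1.5] yaw -3.4
th 227.0 s(82.2,-22.0) linear [0.3, -10.2, 0.3] yaw 4.6
th 219.0 s(79.2,-21.4) linear [0.3, -13.0, 1.7] yaw 12.6
th 211.0 s(76.3,-20.4) linear [0.4, -15.9, 2.7] yaw 20.6
th 203.0 s(73.5,-19.0) linear [0.4, -18.9, 3.3] yaw 28.6
clk 14.45 now slicer x 90.4 y -28.2 z 54.3 yaw -38.4 F [-0.1 -0.4 -0.4] gap 0.2 q [ 0.15  0.49  1.66  0.    0.99 -0.51]
```

Emit:
play_rows:
  rows:
    - {"gripper":0,"linear":[0.3,-3,-0.8],"yaw":-2}
    - {"gripper":0,"linear":[0.3,-5.7,-1.6],"yaw":-3}
    - {"gripper":0,"linear":[0.3,-7.7,-1.5],"yaw":-3}
    - {"gripper":0,"linear":[0.3,-10.2,0],"yaw":4.6}
    - {"gripper":0,"linear":[0.3,-13,1.5],"yaw":12.6}

```text
clock: 14.95
tcp_pos: [0.5439, 0.1887, 0.0565]
tool_rot: [[0.003, 0.905, 0.426], [0.0, 0.426, -0.905], [-1.0, 0.003, 0.001]]
force: [0.9, 0.5, -0.2]
finger_gap: 0.0003
```

```bash
python3 arc.py 18 13 54 219 171 8 270;python3 go.py
```

```text
th 219.0 s(79.2,-21.4) linear [2.5, -2.5, -0.9] yaw -0.3
th 211.0 s(76.3,-20.4) linear [2.5, -5.1, 0.7] yaw 7.7
th 203.0 s(73.5,-19.0) linear [2.5, -7.9, 2.0] yaw 15.7
th 195.0 s(71.0,-17.2) linear [2.5, -10.9, 2.8] yaw 23.7
th 187.0 s(68.7,-15.1) linear [2.5, -14.0, 3.3] yaw 31.7
th 179.0 s(66.8,-12.7) linear [2.5, -17.1, 3.3] yaw 39.7
th 171.0 s(65.2,-10.0) linear [2.5, -20.1, 2.9] yaw 47.7
clk 14.95 now slicer x 80.0 y -23.9 z 56.5 yaw -51.3 F [ 0.9  0.5 -0.2] gap 0.3 q [ 0.14  0.47  1.69 -0.    0.98 -0.3 ]
```

Emit:
play_rows:
  rows:
    - {"gripper":0,"linear":[1.5,-5.1,0.5],"yaw":7.7}
    - {"gripper":0,"linear":[1.5,-7.9,1.8],"yaw":15.7}
    - {"gripper":0,"linear":[1.5,-10.9,2.6],"yaw":23.7}
    - {"gripper":0,"linear":[1.5,-14,3.1],"yaw":31.7}
    - {"gripper":0,"linear":[1.5,-17.1,3.1],"yaw":39.7}

```text
clock: 15.45
tcp_pos: [0.5299, 0.1785, 0.0551]
tool_rot: [[0.003, 0.968, -0.251], [0.001, -0.251, -0.968], [-1.0, 0.003, -0.001]]
force: [1.7, 1.2, 0.1]
finger_gap: 0.0002
```

```bash
python3 arc.py 18 13 53.5 179 131 8 270;python3 go.py
```

```text
th 179.0 s(66.8,-12.7) linear [1.6, 0.0, 0.0] yaw -0.0
th 171.0 s(65.2,-10.0) linear [1.6, -2.6, 1.7] yaw 8.0
th 163.0 s(64.0,-7.2) linear [1.6, -5.5, 2.9] yaw 16.0
th 155.0 s(63.2,-4.2) linear [1.6, -8.4, 3.8] yaw 24.0
th 147.0 s(62.8,-1.1) linear [1.6, -11.5, 4.2] yaw 32.0
th 139.0 s(62.9,2.0) linear [1.6, -14.6, 4.2] yaw 40.0
th 131.0 s(63.4,5.1) linear [1.6, -17.7, 3.7] yaw 48.0
clk 15.45 now slicer x 66.8 y -12.7 z 55.1 yaw -91.0 F [1.7 1.2 0.1] gap 0.2 q [0.13 0.45 1.73 0.   0.96 0.38]
```

Emit:
play_rows:
  rows:
    - {"gripper":0,"linear":[1.5,-2.6,1.7],"yaw":8}
    - {"gripper":0,"linear":[1.5,-5.5,2.9],"yaw":16}
    - {"gripper":0,"linear":[1.5,-8.4,3.8],"yaw":24}
    - {"gripper":0,"linear":[1.5,-11.5,4.2],"yaw":32}
    - {"gripper":0,"linear":[1.5,-14.6,4.2],"yaw":40}

```text
clock: 15.95
tcp_pos: [0.5144, 0.1777, 0.0535]
tool_rot: [[0.003, 0.58, -0.814], [-0.0, -0.814, -0.58], [-1.0, 0.002, -0.002]]
force: [2.1, -0.9, 0.9]
finger_gap: 0.0002
```

```bash
python3 arc.py 18 13 53 139 91 8 270;python3 go.py
```

```text
th 139.0 s(62.9,2.0) linear [0.5, -0.1, -0.5] yaw -0.0
th 131.0 s(63.4,5.1) linear [0.5, -2.7, 1.1] yaw 8.0
th 123.0 s(64.3,8.0) linear [0.5, -5.6, 2.4] yaw 16.0
th 115.0 s(65.6,10.8) linear [0.5, -8.6, 3.2] yaw 24.0
th 107.0 s(67.3,13.4) linear [0.5, -11.6, 3.6] yaw 32.0
th  99.0 s(69.3,15.7) linear [0.5, -14.7, 3.6] yaw 40.0
th  91.0 s(71.7,17.8) linear [0.5, -17.8, 3.2] yaw 48.0
clk 15.95 now slicer x 62.4 y 2.2 z 53.5 yaw -131.0 F [ 2.1 -0.9  0.9] gap 0.2 q [ 0.13  0.43  1.77 -0.    0.94  1.08]
```

Emit:
play_rows:
  rows:
    - {"gripper":0,"linear":[0.5,-2.7,1.1],"yaw":8}
    - {"gripper":0,"linear":[0.5,-5.6,2.4],"yaw":16}
    - {"gripper":0,"linear":[0.5,-8.6,3.2],"yaw":24}
    - {"gripper":0,"linear":[0.5,-11.6,3.6],"yaw":32}
    - {"gripper":0,"linear":[0.5,-14.7,3.6],"yaw":40}

```text
clock: 16.45
tcp_pos: [0.5016, 0.1874, 0.0526]
tool_rot: [[0.0, -0.079, -0.997], [-0.001, -0.997, 0.079], [-1.0, 0.001, -0.0]]
force: [-1.0, -0.9, 1.4]
finger_gap: 0.0002
```

```bash
python3 arc.py 18 13 53 99 75 8 270;python3 go.py
```

```text
th  99.0 s(69.3,15.7) linear [-0.4, -0.3, -1.2] yaw -0.0
th  91.0 s(71.7,17.8) linear [-0.4, -2.9, 0.4] yaw 8.0
th  83.0 s(74.3,19.5) linear [-0.4, -5.7, 1.6] yaw 16.0
th  75.0 s(77.1,20.8) linear [-0.4, -8.7, 2.5] yaw 24.0
clk 16.45 now slicer x 68.9 y 16.9 z 52.6 yaw -171.0 F [-1.  -0.9  1.4] gap 0.2 q [ 0.15  0.42  1.79 -0.    0.93  1.8 ]
```

Emit:
play_rows:
  rows:
    - {"gripper":0,"linear":[0,-2.9,0.4],"yaw":8}
    - {"gripper":0,"linear":[0,-5.7,1.6],"yaw":16}
    - {"gripper":0,"linear":[0,-8.7,2.5],"yaw":24}
    - {"gripper":0,"linear":[0,-3,5],"yaw":24}
    - {"gripper":0,"linear":[-20,0,8],"yaw":24}

```text
clock: 16.95
tcp_pos: [0.492, 0.1875, 0.0704]
tool_rot: [[-0.004, -0.468, -0.884], [-0.001, -0.884, 0.468], [-1.0, 0.003, 0.003]]
force: [-1.1, -0.4, -0.2]
finger_gap: -0.0002
```

```bash
python3 go.py 38,180,140,-90
```

```text
clk 16.95 now slicer x 66.7 y 26.3 z 70.4 yaw -194.4 F [-1.1 -0.4 -0.2] gap -0.2 q [ 0.15  0.39  1.79 -0.    0.97  2.21]
38,180,140,-90 linear [-69.   66.3 142. ] yaw -104.4
```

Emit:
play_rows:
  rows:
    - {"gripper":0,"linear":[-40,5,10],"yaw":-8}
    - {"gripper":0,"linear":[-70,20,45],"yaw":-16}
    - {"gripper":0,"linear":[-70,40,90],"yaw":-24}
    - {"gripper":0,"linear":[-70,60,130],"yaw":-32}
    - {"gripper":0,"linear":[-70,66,142],"yaw":-40}

```text
clock: 17.45
tcp_pos: [0.3327, 0.1965, 0.1418]
tool_rot: [[-0.002, 0.216, -0.976], [-0.0, -0.976, -0.216], [-1.0, -0.0, 0.002]]
force: [0.8, 0.0, -0.2]
finger_gap: 0.0003
```

Emit:
play_rows:
  rows:
    - {"gripper":0,"linear":[0,0,5],"yaw":-8}
    - {"gripper":0,"linear":[0,0,10],"yaw":-16}
    - {"gripper":0,"linear":[0,0,15],"yaw":-24}
    - {"gripper":0,"linear":[0,0,15],"yaw":-32}
    - {"gripper":0,"linear":[0,0,15],"yaw":-40}

```text
clock: 17.95
tcp_pos: [0.3229, 0.1936, 0.1423]
tool_rot: [[0.001, 0.792, -0.61], [0.0, -0.61, -0.792], [-1.0, 0.001, -0.001]]
force: [0.5, 0.4, -0.4]
finger_gap: 0.0
```

```bash
python3 go.py ;  python3 - <<'E'
from plant import vision
import cv2,pickle
from h import *
for n in("scene","top"):
    p=vision.get_image(n);pickle.dump(p,open(n+"7.pkl","wb"))
    im=p["image"][:,:,::-1]
    im=im[125:225,170:270]if n=="scene" else im[165:255,170:270]
    cv2.imwrite(f"pics/{n}11.png",cv2.resize(im,None,fx=6,fy=6,interpolation=cv2.INTER_CUBIC))
E
```

```text
clk 17.95 now slicer x 33.2 y 192.2 z 142.3 yaw -114.1 F [ 0.5  0.4 -0.4] gap 0.0 q [ 0.24  0.03  2.05 -0.    1.06  0.9 ]
```

View pics/scene11.png

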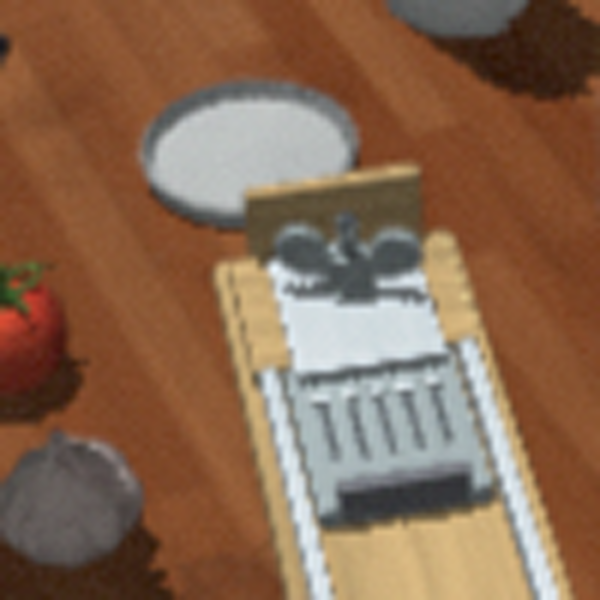

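View pics/top11.png

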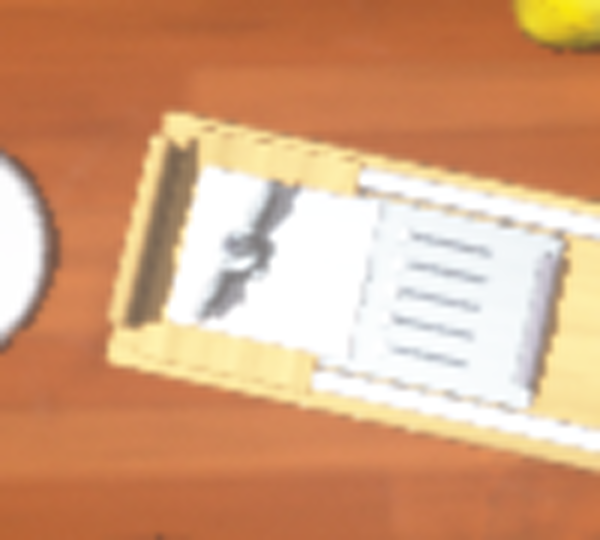

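```bash
python3 arc.py 18 24 140 253 253 8 360
```

```text
th 253.0 s(102.7,-24.2) linear [2.5, 168.3, -152.6] yaw -7.4
```

```bash
python3 arc.py 20 20 140 254 254 8 360
```

```text
th 254.0 s(98.7,-24.7) linear [2.5, 170.4, -149.2] yaw -8.4
```

Emit:
play_rows:
  rows:
    - {"gripper":0,"linear":[0,34,-30],"yaw":-4}
    - {"gripper":0,"linear":[0,68,-60],"yaw":-8}
    - {"gripper":0,"linear":[0,102,-90],"yaw":-8}
    - {"gripper":0,"linear":[0,136,-119],"yaw":-8}
    - {"gripper":0,"linear":[2,170,-149],"yaw":-8}

```text
clock: 18.55
tcp_pos: [0.5506, 0.2059, 0.1402]
tool_rot: [[0.001, 0.864, -0.504], [0.0, -0.504, -0.864], [-1.0, 0.001, -0.0]]
force: [-0.3, 1.2, 0.2]
finger_gap: 0.0
```

Emit:
play_rows:
  rows:
    - {"gripper":0,"linear":[0,0,0],"yaw":0}
    - {"gripper":0,"linear":[0,0,0],"yaw":0}
    - {"gripper":0,"linear":[0,0,0],"yaw":0}

```text
clock: 18.85
tcp_pos: [0.5474, 0.206, 0.1396]
tool_rot: [[-0.001, 0.865, -0.503], [-0.0, -0.503, -0.865], [-1.0, -0.001, 0.001]]
force: [-0.6, -1.2, 0.6]
finger_gap: 0.0004
```

```bash
python3 arc.py 20 20 53 254 254 8 360;python3 go.py
```

```text
th 254.0 s(98.7,-24.7) linear [86.6, 1.2, -1.5] yaw -0.7
clk 18.85 now slicer x 97.7 y -23.3 z 139.6 yaw -106.7 F [-0.6 -1.2  0.6] gap 0.4 q [0.17 0.4  1.57 0.   1.17 0.7 ]
```

Emit:
play_rows:
  rows:
    - {"gripper":0,"linear":[10,1.2,-1.5],"yaw":0}
    - {"gripper":0,"linear":[30,1.2,-1.5],"yaw":0}
    - {"gripper":0,"linear":[50,1.2,-1.5],"yaw":0}
    - {"gripper":0,"linear":[70,1.2,-1.5],"yaw":0}
    - {"gripper":0,"linear":[80,1.2,-1.5],"yaw":0}

```text
clock: 19.35
tcp_pos: [0.5484, 0.2069, 0.0581]
tool_rot: [[-0.003, 0.865, -0.502], [-0.001, -0.502, -0.865], [-1.0, -0.002, 0.002]]
force: [0.0, 0.0, -0.2]
finger_gap: 0.0001
```

Emit:
play_rows:
  rows:
    - {"gripper":0,"linear":[5,0,0],"yaw":0}
    - {"gripper":0,"linear":[6,0,0],"yaw":0}
    - {"gripper":0,"linear":[6,0,0],"yaw":0}

```text
clock: 19.65
tcp_pos: [0.5509, 0.2071, 0.0545]
tool_rot: [[0.001, 0.865, -0.502], [0.0, -0.502, -0.865], [-1.0, 0.001, -0.001]]
force: [-0.5, -0.1, -0.7]
finger_gap: -0.0
```

```bash
python3 arc.py 18 16 53 255 255 8 360;python3 arc.py 18 13 53 255 223 8 360;python3 go.py
```

```text
th 255.0 s(95.8,-21.5) linear [1.5, -3.6, 4.9] yaw -1.6
th 255.0 s(92.9,-20.8) linear [1.5, -3.5, 7.9] yaw -1.6
th 247.0 s(89.9,-21.6) linear [1.5, -1.8, 10.5] yaw 6.4
th 239.0 s(86.9,-22.1) linear [1.5, -0.5, 13.3] yaw 14.4
th 231.0 s(83.8,-22.2) linear [1.5, 0.5, 16.2] yaw 22.4
th 223.0 s(80.7,-21.8) linear [1.5, 1.0, 19.3] yaw 30.4
clk 19.65 now slicer x 99.5 y -26.4 z 54.5 yaw -106.6 F [-0.5 -0.1 -0.7] gap -0.0 q [ 0.17  0.49  1.65 -0.    0.99  0.7 ]
```

Emit:
play_rows:
  rows:
    - {"gripper":0,"linear":[1,-3.5,3],"yaw":0}
    - {"gripper":0,"linear":[1,-3.5,6],"yaw":-1}
    - {"gripper":0,"linear":[1,-3.3,8.5],"yaw":0}
    - {"gripper":0,"linear":[1,-1.8,10.5],"yaw":6.4}
    - {"gripper":0,"linear":[1,-0.5,13.3],"yaw":14.4}

```text
clock: 20.15
tcp_pos: [0.5437, 0.196, 0.0532]
tool_rot: [[0.001, 0.709, -0.705], [0.001, -0.705, -0.709], [-1.0, 0.0, -0.001]]
force: [1.4, 3.1, -0.1]
finger_gap: -0.0002
```

```bash
python3 arc.py 18 13 53 239 199 8 360;python3 go.py
```

```text
th 239.0 s(86.9,-22.1) linear [0.2, 0.2, 0.1] yaw -0.3
th 231.0 s(83.8,-22.2) linear [0.2, 1.9, 2.7] yaw 7.7
th 223.0 s(80.7,-21.8) linear [0.2, 3.2, 5.5] yaw 15.7
th 215.0 s(77.7,-21.0) linear [0.2, 4.0, 8.5] yaw 23.7
th 207.0 s(74.9,-19.8) linear [0.2, 4.5, 11.6] yaw 31.7
th 199.0 s(72.2,-18.2) linear [0.2, 4.5, 14.7] yaw 39.7
clk 20.15 now slicer x 87.1 y -22.0 z 53.2 yaw -121.3 F [ 1.4  3.1 -0.1] gap -0.2 q [0.15 0.48 1.68 0.   0.98 0.93]
```

Emit:
play_rows:
  rows:
    - {"gripper":0,"linear":[0.2,1.9,2.7],"yaw":7.7}
    - {"gripper":0,"linear":[0.2,3.2,5.5],"yaw":15.7}
    - {"gripper":0,"linear":[0.2,4,8.5],"yaw":23.7}
    - {"gripper":0,"linear":[0.2,4.5,11.6],"yaw":31.7}

```text
clock: 20.55
tcp_pos: [0.5391, 0.1843, 0.0531]
tool_rot: [[0.002, 0.232, -0.973], [0.001, -0.973, -0.232], [-1.0, -0.0, -0.002]]
force: [1.0, 1.7, -0.9]
finger_gap: -0.0001
```

```bash
python3 arc.py 18 13 52.5 207 175 4 360;python3 go.py
```

```text
th 207.0 s(74.9,-19.8) linear [0.6, -0.5, 0.4] yaw -0.1
th 203.0 s(73.5,-19.0) linear [0.6, 0.4, 1.6] yaw 3.9
th 199.0 s(72.2,-18.2) linear [0.6, 1.1, 3.0] yaw 7.9
th 195.0 s(71.0,-17.2) linear [0.6, 1.8, 4.4] yaw 11.9
th 191.0 s(69.8,-16.2) linear [0.6, 2.4, 5.8] yaw 15.9
th 187.0 s(68.7,-15.1) linear [0.6, 2.9, 7.3] yaw 19.9
th 183.0 s(67.7,-13.9) linear [0.6, 3.3, 8.8] yaw 23.9
th 179.0 s(66.8,-12.7) linear [0.6, 3.5, 10.3] yaw 27.9
th 175.0 s(65.9,-11.4) linear [0.6, 3.7, 11.9] yaw 31.9
clk 20.55 now slicer x 74.6 y -20.3 z 53.1 yaw -153.1 F [ 1.   1.7 -0.9] gap -0.1 q [0.13 0.47 1.7  0.   0.97 1.47]
```

Emit:
play_rows:
  rows:
    - {"gripper":0,"linear":[0.5,0.4,1.6],"yaw":3.9}
    - {"gripper":0,"linear":[0.5,1.1,3.0],"yaw":7.9}
    - {"gripper":0,"linear":[0.5,1.8,4.4],"yaw":11.9}
    - {"gripper":0,"linear":[0.5,2.4,5.8],"yaw":15.9}

```text
clock: 20.95
tcp_pos: [0.5344, 0.1804, 0.0528]
tool_rot: [[0.003, -0.041, -0.999], [0.0, -0.999, 0.041], [-1.0, -0.0, -0.003]]
force: [1.6, 0.1, 0.1]
finger_gap: 0.0001
```

```bash
python3 arc.py 18 13 52.5 191 171 4 360;python3 go.py
```

```text
th 191.0 s(69.8,-16.2) linear [0.3, -0.2, 0.3] yaw 0.2
th 187.0 s(68.7,-15.1) linear [0.3, 0.6, 1.6] yaw 4.2
th 183.0 s(67.7,-13.9) linear [0.3, 1.4, 3.0] yaw 8.2
th 179.0 s(66.8,-12.7) linear [0.3, 2.1, 4.4] yaw 12.2
th 175.0 s(65.9,-11.4) linear [0.3, 2.7, 5.8] yaw 16.2
th 171.0 s(65.2,-10.0) linear [0.3, 3.1, 7.3] yaw 20.2
clk 20.95 now slicer x 69.7 y -16.6 z 52.8 yaw -168.8 F [1.6 0.1 0.1] gap 0.1 q [ 0.13  0.46  1.72 -0.    0.96  1.74]
```

Emit:
play_rows:
  rows:
    - {"gripper":0,"linear":[0.3,0.6,1.6],"yaw":4}
    - {"gripper":0,"linear":[0.3,1.4,3.0],"yaw":8}

```text
clock: 21.15
tcp_pos: [0.5315, 0.179, 0.0526]
tool_rot: [[0.003, -0.18, -0.984], [0.0, -0.984, 0.18], [-1.0, -0.001, -0.003]]
force: [2.6, -0.2, 1.8]
finger_gap: 0.0002
```

Emit:
play_rows:
  rows:
    - {"gripper":0,"linear":[0,0.3,0.6],"yaw":2}
    - {"gripper":0,"linear":[0,0.6,1.2],"yaw":3}

```text
clock: 21.35
tcp_pos: [0.5309, 0.1785, 0.0527]
tool_rot: [[0.004, -0.229, -0.973], [0.0, -0.973, 0.229], [-1.0, -0.001, -0.004]]
force: [5.5, -0.5, -0.8]
finger_gap: -0.0002
```

Emit:
play_rows:
  rows:
    - {"gripper":0,"linear":[0,0,0.5],"yaw":0}
    - {"gripper":0,"linear":[0,0,1],"yaw":0}

```text
clock: 21.55
tcp_pos: [0.5308, 0.1786, 0.0528]
tool_rot: [[0.006, -0.227, -0.974], [-0.0, -0.974, 0.227], [-1.0, -0.001, -0.006]]
force: [8.0, -1.6, -1.9]
finger_gap: -0.0001
```

```bash
python3 go.py
```

```text
clk 21.55 now slicer x 67.1 y -13.5 z 52.8 yaw -179.6 F [ 8.  -1.6 -1.9] gap -0.1 q [ 0.13  0.45  1.73 -0.    0.95  1.93]
```

Emit:
play_rows:
  rows:
    - {"gripper":0,"linear":[0,0,0.5],"yaw":0}
    - {"gripper":0,"linear":[0,0,1],"yaw":0}
    - {"gripper":0,"linear":[0,0,1],"yaw":0}

```text
clock: 21.85
tcp_pos: [0.5308, 0.1787, 0.0529]
tool_rot: [[0.008, -0.227, -0.974], [-0.0, -0.974, 0.227], [-1.0, -0.001, -0.007]]
force: [8.8, -2.7, -2.7]
finger_gap: 0.0001
```

```bash
python3 go.py
```

```text
clk 21.85 now slicer x 67.2 y -13.5 z 52.9 yaw -179.6 F [ 8.8 -2.7 -2.7] gap 0.1 q [ 0.13  0.45  1.73 -0.    0.95  1.93]
```

Emit:
play_rows:
  rows:
    - {"gripper":0,"linear":[0,0,-4],"yaw":0}
    - {"gripper":0,"linear":[0,0,-12],"yaw":0}
    - {"gripper":0,"linear":[-25,0,-16],"yaw":0}
    - {"gripper":0,"linear":[-65,0,-16],"yaw":0}
    - {"gripper":0,"linear":[-90,0,-16],"yaw":0}

```text
clock: 22.35
tcp_pos: [0.5431, 0.1756, 0.1437]
tool_rot: [[0.0, -0.227, -0.974], [0.0, -0.974, 0.227], [-1.0, -0.0, -0.0]]
force: [0.6, -0.1, 0.0]
finger_gap: -0.0002
```

```bash
python3 go.py 38,180,140,-180
```

```text
clk 22.35 now slicer x 67.1 y -26.1 z 143.7 yaw -179.6 F [ 0.6 -0.1  0. ] gap -0.2 q [0.12 0.37 1.61 0.   1.17 1.92]
38,180,140,-180 linear [  3.7  27.7 206.3] yaw 0.4
```

Emit:
play_rows:
  rows:
    - {"gripper":0,"linear":[0,7,40],"yaw":0}
    - {"gripper":0,"linear":[0,14,85],"yaw":0}
    - {"gripper":0,"linear":[0,20,130],"yaw":0}
    - {"gripper":0,"linear":[0,26,175],"yaw":0}
    - {"gripper":0,"linear":[0,28,206],"yaw":0}

```text
clock: 22.85
tcp_pos: [0.3318, 0.1948, 0.1413]
tool_rot: [[-0.003, -0.227, -0.974], [-0.001, -0.974, 0.227], [-1.0, 0.001, 0.003]]
force: [-0.4, 1.2, -0.3]
finger_gap: -0.0
```

Emit:
play_rows:
  rows:
    - {"gripper":0,"linear":[0,0,0],"yaw":0}
    - {"gripper":0,"linear":[0,0,0],"yaw":0}

```text
clock: 23.05
tcp_pos: [0.3356, 0.1953, 0.1421]
tool_rot: [[0.001, -0.226, -0.974], [0.0, -0.974, 0.226], [-1.0, -0.0, -0.001]]
force: [-0.3, -0.2, -0.8]
finger_gap: 0.0003
```

```bash
python3 go.py ;  python3 - <<'E'
from plant import vision
import cv2,pickle
from h import *
for n in("scene","top"):
    p=vision.get_image(n);pickle.dump(p,open(n+"9.pkl","wb"))
    im=p["image"][:,:,::-1]
    cv2.imwrite(f"pics/{n}12full.png",cv2.resize(im,(700,525)))
    im=im[125:225,170:270]if n=="scene" else im[165:255,170:270]
    cv2.imwrite(f"pics/{n}12.png",cv2.resize(im,None,fx=6,fy=6,interpolation=cv2.INTER_CUBIC))
E
```

```text
clk 23.05 now slicer x 37.8 y 180.2 z 142.1 yaw -179.6 F [-0.3 -0.2 -0.8] gap 0.3 q [ 0.24  0.05  2.02 -0.    1.06  2.04]
```

View pics/scene12.png

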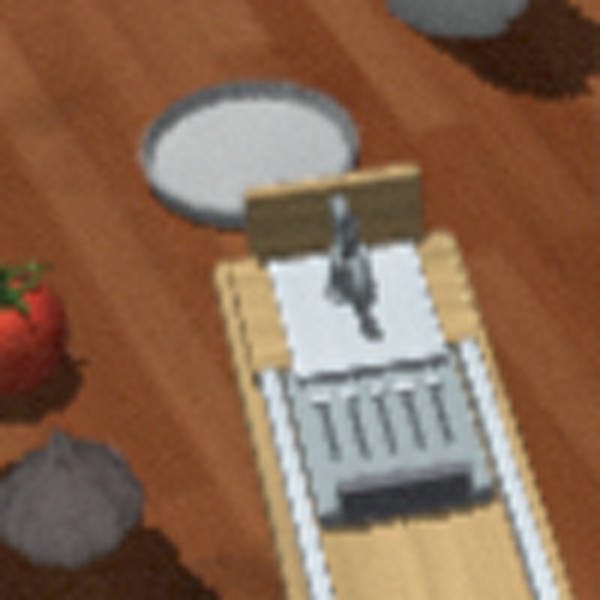

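View pics/top12.png

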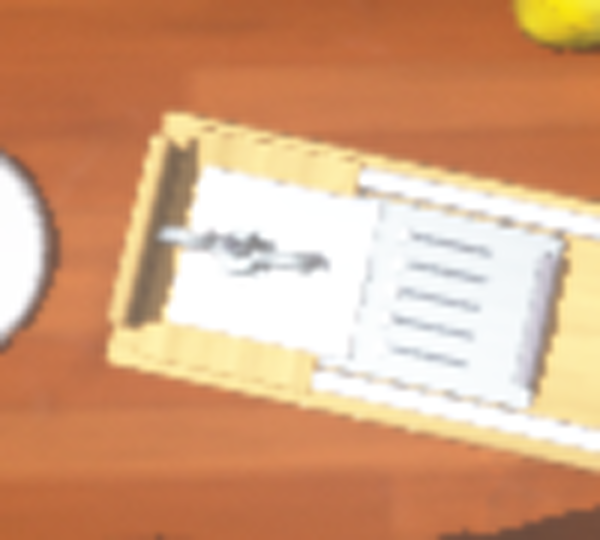

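View pics/top12full.png

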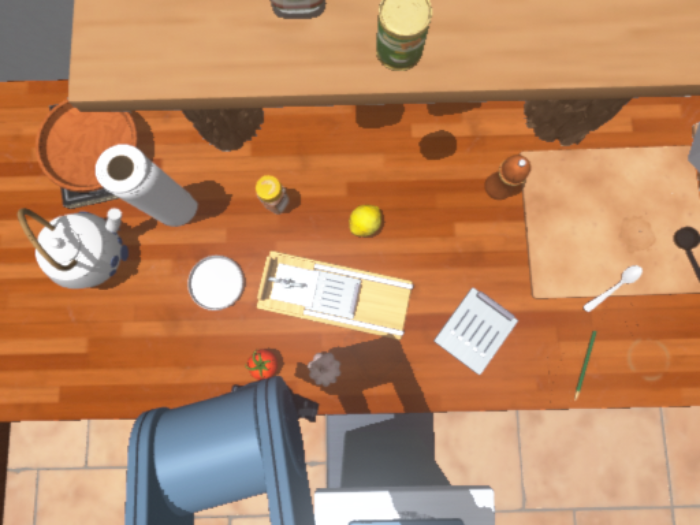

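Run:
```python
from plant import env
print(env.job_done(), env.get_state()["clock"])
```

```text
the job is handed in; nothing more can be done
the job is handed in; nothing more can be done
```

The insert is home against the end block and the wing nut is tight. I handed the job in at about 23 s, with the arm clear of everything.

- **Insert:** I took the smaller one, in the channel. The shut fingertips pushed it about 51 mm on its lip. It then stopped dead while the force rose from about 4 N to 20 N. Later pictures show it unmoved. They put its trailing edge at slicer x ≈ −40 to −45 mm against the −45 mm expected. My pixel readings are only good to about 2–3 mm, so the force stop is the stronger evidence.
- **Nut:** Three clockwise strokes on the wings turned it about 356°, pushing with about 2–4 N. It then stopped: another 2 mm of commanded push raised the force to about 9 N with no further turn. The last pictures show the wings lying along the slicer's x axis, as they should at the tight stop.
- **Bystanders:** The last top picture shows them all where they stood at the start.

**Disagreements:** The two cameras put the slicer's pose about 3 mm and 0.8° apart, so I used a value in between. The spotter placed the top of the nut about 5 mm from where the slicer's dimensions put it. I relied on the dimensions and on contact instead, and the strokes matched them.

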